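# Prime the pin tubes, load the magazine and shut its door

### The arm

A 6-joint arm with a two-finger parallel gripper is mounted at the origin on the work surface. World frame = base frame: x ahead of the robot, y to its left, z up, the work surface at z = 0. Lengths are in m, angles in rad, forces in N, time in s.
With the tool pointing down it reaches from about 0.25 to 0.725 m from the base axis. Payload 4 kg.
Tool frame: the origin (TCP) lies midway between the tips of the shut fingers; the grasp point (between the pads) lies 19 mm behind it (bot.grasp_offset is the distance from the TCP to the grasp point, in m); z points along the fingers, y is the direction in which the jaws open and shut (so a half turn about z gives the same grasp; the last joint's range is limited). The gripper opens to 85 mm and grips with 20 to 120 N. Pads are 22 mm wide; open, the fingers measure 114 mm over their backs; the gripper's body (76 mm by 85 mm) begins 54 mm behind the grasp point. The pads swing forward as they close: fully open they stand 13 mm farther back than shut.
Start: joints at [-1.22, 0.241, 0.005, 1.335, 0, 1.571], TCP at [0.172, -0.47, 0.231] pointing down, gripper open.
Joint ranges: [-2.72, 2.72], [-1.05, 1.87], [-1.09, 1.28], [-1.99, 2.15], [-1.42, 1.44], [-3.14, 3.14]. Speed limits (rad/s): [2.79, 2.79, 3.14, 3.14, 3.14, 3.14].

### API

Orientations are given as a unit quaternion [x, y, z, w].
In Python, from workcell import sensors, optics, bot gives the robot as it stands.
- The arm moves only by the tool apply_moves, never from a script. Its argument "plan" is one flat list of numbers, 6 for each row, row after row: the shift along the tool's x, y, z in m, then the turn, a rotation vector about the tool's x, y, z in rad. In form: [tx, ty, tz, ax, ay, az, tx, ty, tz, ax, ay, az, ...]. A call has 1 to 12 rows; each row is the pose to reach, as a shift and turn from the pose commanded when the call began, along the tool's axes at that moment; what a row does not reach only later rows make up. A row lasts 1/12 s, in which the tool goes at most 41.7 mm and 7.16 degrees, less where a joint would pass 70% of its speed; a pose out of reach is approached as far as the arm can. A call with a gripper value outside its range is refused whole. "grip" is the finger opening in m, from 0 to 0.0854, set as the call begins (left out, the last holds). The fingers move at their own pace and stop on an object; the grip force is fixed at half the most. Time passes only in rows, so rows that repeat a pose let the fingers close. It gives the time, the measured TCP pose, the force and the opening at its end, in the units of the state.
- sensors.get_obs(): the state, without advancing time (a new reading comes with each control period).
- optics.camera(name): name is "scene" or "top"; returns a dict with "pixels" (420x560x3 uint8, red, green, blue), "fx", "fy", "cx", "cy" (pixels), "k1" (the pictures are not rectified: a ray, as slopes to the right and down, at radius r is drawn at 1 + k1 r^2 times it, then the intrinsics apply), "pose" (4x4, takes a point from camera to world coordinates). Camera axes: x right, y up, looking along -z (the intrinsics and any distortion apply to the point x, -y, -z); pixel columns grow to the right and rows downward; lengths in m; the calibration is good to about 2 mm. A picture is of the moment at which its call begins. There is no depth.
- bot.job_done(): hands the job in, once; it reports no verdict.
The state is a dict: "clock": time; "joint_pos": joint angles; "joint_vel": joint speeds; "tau": joint torques, N m; "eef_pos": TCP position; "tool_rot": TCP orientation; "ft_force": force on the tool from outside, world axes, zero at the start; "ft_torque": the same for the moment, N m; "grip_width": finger opening in m.
Only numpy, scipy, OpenCV 4.12 (cv2) and the standard library are available. Lean on these libraries where they do the work, as an engineer would, in place of code of your own. Each camera call takes 0.05 s, during which the arm holds its last target.

### The job

Load every full tube (one with two steel pins in it) into the pin magazine: tilt it slowly, mouth down, until its first pin has slid to the rim, stop before any pin drops out, and set it on its feet in a free lane, mouth towards the door, with that pin's end still at the rim (within about a centimetre); a tube with only one pin left stays out of the magazine. When all the full tubes are in, push the magazine's door shut until it snaps home on its catch, and leave the other things on the bench where they are.

Things in the scene. Friction and masses are not known exactly. Their poses are not given: they have to be found in the camera images.
- lane1 (a point): left lane (from the robot) of the fixed plywood pin magazine, lane floor 12 mm above the bench. The point is where the middle of a seated tube belongs, 28 mm above the lane floor. x runs along the lane away from the door, y across to the left, z up; a seated tube's own x (to its mouth) points opposite to the lane's x.
- lane2 (a point): middle lane, 82 mm right of lane1, point and axes alike. Each lane is 48 mm wide between 14 mm high guide blocks, which stand only at its front and rear (over 50 mm from the middle): free room for fingers amid. A seated tube has 6 mm play to each side and about 3 mm lengthwise, between a 7 mm sill before its front foot and a 45 mm high back stop.
- lane3 (a point): right lane, 82 mm right of lane2, point and axes alike.
- door (a joint): hinge angle of the magazine's door, rad: 0 shut on the catch, grows as its free (right) edge swings towards the robot; starts ajar at 0.35 to 0.65. It stays where left and pushes easily (about 0.5 N) down to about 0.08; there a sprung roller catch resists with 3 to 6 N at the push plate; past about 0.035 the catch draws it home to 0 and holds it.
- door_hinge (a point): point on the vertical hinge axis at the left front corner, 40 mm above the bench; turns with the door. The wooden door runs 262 mm along its -y, is 12 mm thick (6 mm either side of the axis) and stands from 4 to 76 mm above the bench; -x is its outer face, to the robot. Shut, it stands 21 mm or more from the tubes' mouths.
- door_plate (a point): centre of the 50 mm square bare metal push plate on the door's outer face, 205 mm from the hinge, 40 mm above the bench; axes as door_hinge.
- tubeA_mid (a point): clear square tube, white floor, 16 mm viewing slot along its top, on two grey feet: 190 long, 36 wide, 46 mm high (10 of it feet, 15 long, centred at x = +-62.5), walls 3, bore 30 x 30; about 0.4 kg with its pins. Point: its middle, 28 mm above its support; x runs to the open mouth (rim at x = +95), the far end is closed, z up on its feet. Any lane will do.
- pinA1_mid (a point): first dark steel pin of tube A, nearest the mouth (absent if part-used): cylinder 22 x 60 mm, 150 g; centre point, x along it. Its end meets the rim when the centre is 65 mm from the tube's middle; it starts 57 to 62 mm short. The pins start to slide at about 11 to 18 degrees; a rubber strip on the last 14 mm of the bore floor brakes a slow pin, yet it drops out if fast or tilted on.
- pinA2_mid (a point): second, equal pin in tube A, behind the first at the closed end, always there; the point is its centre.
- tubeB_mid (a point): clear square tube, white floor, 16 mm viewing slot along its top, on two grey feet: 190 long, 36 wide, 46 mm high (10 of it feet, 15 long, centred at x = +-62.5), walls 3, bore 30 x 30; about 0.4 kg with its pins. Point: its middle, 28 mm above its support; x runs to the open mouth (rim at x = +95), the far end is closed, z up on its feet. Any lane will do.
- pinB1_mid (a point): first dark steel pin of tube B, nearest the mouth (absent if part-used): cylinder 22 x 60 mm, 150 g; centre point, x along it. Its end meets the rim when the centre is 65 mm from the tube's middle; it starts 57 to 62 mm short. The pins start to slide at about 11 to 18 degrees; a rubber strip on the last 14 mm of the bore floor brakes a slow pin, yet it drops out if fast or tilted on.
- pinB2_mid (a point): second, equal pin in tube B, behind the first at the closed end, always there; the point is its centre.
- tubeC_mid (a point): clear square tube, white floor, 16 mm viewing slot along its top, on two grey feet: 190 long, 36 wide, 46 mm high (10 of it feet, 15 long, centred at x = +-62.5), walls 3, bore 30 x 30; about 0.4 kg with its pins. Point: its middle, 28 mm above its support; x runs to the open mouth (rim at x = +95), the far end is closed, z up on its feet. Any lane will do.
- pinC1_mid (a point): first dark steel pin of tube C, nearest the mouth (absent if part-used): cylinder 22 x 60 mm, 150 g; centre point, x along it. Its end meets the rim when the centre is 65 mm from the tube's middle; it starts 57 to 62 mm short. The pins start to slide at about 11 to 18 degrees; a rubber strip on the last 14 mm of the bore floor brakes a slow pin, yet it drops out if fast or tilted on.
- pinC2_mid (a point): second, equal pin in tube C, behind the first at the closed end, always there; the point is its centre.
- glue: bystander: white glue bottle, 60 mm across, 170 mm tall, standing beyond the tubes; origin at its foot
- screwjar: bystander: glass jar of 72 mm diameter, 90 mm tall; origin at its foot
- sandblock: bystander: cork sanding block 90 x 55 x 35 mm; origin under its centre
- driver: bystander: screwdriver lying on the bench on the robot's side of the tubes, handle towards its -x
- offcut: bystander: wooden offcut 140 x 60 x 22 mm lying right of the magazine; origin under its centre
- mallet: bystander: hammer lying right of the magazine, handle towards its -x
- brush: bystander: bench brush lying left of the tubes

How it is judged:
On the way, in this order (a step that is already met when the one before it is completed fails the run):
1. every full tube is in a lane, its first pin at the rim, with the door still open (((x of pinA1_mid in the frame of lane1 between -0.097 and -0.038 m and y of pinA1_mid in the frame of lane1 between -0.014 and 0.014 m and z of pinA1_mid in the frame of lane1 between -0.009 and 0.001 m) or (x of pinA1_mid in the frame of lane2 between -0.097 and -0.038 m and y of pinA1_mid in the frame of lane2 between -0.014 and 0.014 m and z of pinA1_mid in the frame of lane2 between -0.009 and 0.001 m) or (x of pinA1_mid in the frame of lane3 between -0.097 and -0.038 m and y of pinA1_mid in the frame of lane3 between -0.014 and 0.014 m and z of pinA1_mid in the frame of lane3 between -0.009 and 0.001 m)) and x of pinA1_mid in the frame of tubeA_mid between 0.05 and 0.085 m and distance between pinA1_mid and tubeA_mid below 0.09 m and angle between the x axis of each of pinA1_mid, pinB1_mid, pinC1_mid and the x axis of lane1, either way round below 0.15 rad and ((x of pinB1_mid in the frame of lane1 between -0.097 and -0.038 m and y of pinB1_mid in the frame of lane1 between -0.014 and 0.014 m and z of pinB1_mid in the frame of lane1 between -0.009 and 0.001 m) or (x of pinB1_mid in the frame of lane2 between -0.097 and -0.038 m and y of pinB1_mid in the frame of lane2 between -0.014 and 0.014 m and z of pinB1_mid in the frame of lane2 between -0.009 and 0.001 m) or (x of pinB1_mid in the frame of lane3 between -0.097 and -0.038 m and y of pinB1_mid in the frame of lane3 between -0.014 and 0.014 m and z of pinB1_mid in the frame of lane3 between -0.009 and 0.001 m)) and x of pinB1_mid in the frame of tubeB_mid between 0.05 and 0.085 m and distance between pinB1_mid and tubeB_mid below 0.09 m and ((x of pinC1_mid in the frame of lane1 between -0.097 and -0.038 m and y of pinC1_mid in the frame of lane1 between -0.014 and 0.014 m and z of pinC1_mid in the frame of lane1 between -0.009 and 0.001 m) or (x of pinC1_mid in the frame of lane2 between -0.097 and -0.038 m and y of pinC1_mid in the frame of lane2 between -0.014 and 0.014 m and z of pinC1_mid in the frame of lane2 between -0.009 and 0.001 m) or (x of pinC1_mid in the frame of lane3 between -0.097 and -0.038 m and y of pinC1_mid in the frame of lane3 between -0.014 and 0.014 m and z of pinC1_mid in the frame of lane3 between -0.009 and 0.001 m)) and x of pinC1_mid in the frame of tubeC_mid between 0.05 and 0.085 m and distance between pinC1_mid and tubeC_mid below 0.09 m and value of joint door above 0.1 rad), for 0.2 s.
2. the door is shut on its catch (value of joint door below 0.02 rad), for 0.2 s.
At the end, for the whole second after the job is handed in: Door shut on its catch (under 0.02 rad); every full tube rests on its feet in its own lane, mouth to the door (within 14 mm across, 5 mm in height, 0.15 rad), released; its first pin's end is between 15 mm inside and 20 mm outside the rim; a part-used tube is not in the magazine (value of joint door below 0.02 rad and (y of pinA2_mid in the frame of lane1 above 0.08 m or distance between pinA1_mid and tubeA_mid below 0.09 m) and (y of pinB2_mid in the frame of lane1 above 0.08 m or distance between pinB1_mid and tubeB_mid below 0.09 m) and (y of pinC2_mid in the frame of lane1 above 0.08 m or distance between pinC1_mid and tubeC_mid below 0.09 m) and ((x of pinA1_mid in the frame of lane1 between -0.097 and -0.038 m and y of pinA1_mid in the frame of lane1 between -0.014 and 0.014 m and z of pinA1_mid in the frame of lane1 between -0.009 and 0.001 m) or (x of pinA1_mid in the frame of lane2 between -0.097 and -0.038 m and y of pinA1_mid in the frame of lane2 between -0.014 and 0.014 m and z of pinA1_mid in the frame of lane2 between -0.009 and 0.001 m) or (x of pinA1_mid in the frame of lane3 between -0.097 and -0.038 m and y of pinA1_mid in the frame of lane3 between -0.014 and 0.014 m and z of pinA1_mid in the frame of lane3 between -0.009 and 0.001 m)) and x of pinA1_mid in the frame of tubeA_mid between 0.05 and 0.085 m and distance between pinA1_mid and tubeA_mid below 0.09 m and angle between the x axis of each of pinA1_mid, pinB1_mid, pinC1_mid and the x axis of lane1, either way round below 0.15 rad and ((x of pinB1_mid in the frame of lane1 between -0.097 and -0.038 m and y of pinB1_mid in the frame of lane1 between -0.014 and 0.014 m and z of pinB1_mid in the frame of lane1 between -0.009 and 0.001 m) or (x of pinB1_mid in the frame of lane2 between -0.097 and -0.038 m and y of pinB1_mid in the frame of lane2 between -0.014 and 0.014 m and z of pinB1_mid in the frame of lane2 between -0.009 and 0.001 m) or (x of pinB1_mid in the frame of lane3 between -0.097 and -0.038 m and y of pinB1_mid in the frame of lane3 between -0.014 and 0.014 m and z of pinB1_mid in the frame of lane3 between -0.009 and 0.001 m)) and x of pinB1_mid in the frame of tubeB_mid between 0.05 and 0.085 m and distance between pinB1_mid and tubeB_mid below 0.09 m and ((x of pinC1_mid in the frame of lane1 between -0.097 and -0.038 m and y of pinC1_mid in the frame of lane1 between -0.014 and 0.014 m and z of pinC1_mid in the frame of lane1 between -0.009 and 0.001 m) or (x of pinC1_mid in the frame of lane2 between -0.097 and -0.038 m and y of pinC1_mid in the frame of lane2 between -0.014 and 0.014 m and z of pinC1_mid in the frame of lane2 between -0.009 and 0.001 m) or (x of pinC1_mid in the frame of lane3 between -0.097 and -0.038 m and y of pinC1_mid in the frame of lane3 between -0.014 and 0.014 m and z of pinC1_mid in the frame of lane3 between -0.009 and 0.001 m)) and x of pinC1_mid in the frame of tubeC_mid between 0.05 and 0.085 m and distance between pinC1_mid and tubeC_mid below 0.09 m and linear speed of each of tubeA, tubeB, tubeC below 0.02 m/s and contact force between the fingers and tubeA below 0.1 N and contact force between the fingers and tubeB below 0.1 N and contact force between the fingers and tubeC below 0.1 N); the robot touches nothing.
It fails at once if a pin drops out of its tube (distance between any of pinA1_mid, pinA2_mid and tubeA_mid above 0.13 m or distance between any of pinB1_mid, pinB2_mid and tubeB_mid above 0.13 m or distance between any of pinC1_mid, pinC2_mid and tubeC_mid above 0.13 m).
It fails at once if another thing on the bench is moved more than 40 mm (distance of any of glue, screwjar, sandblock, driver, offcut, mallet, brush from where it was at the start of the episode above 0.04 m).
Of pinA1, pinB1, pinC1 only 2 to 3 are there at a start; the rules pass over those that are not, and their reading is None.
At some moment in a run one of tubeA, tubeB, tubeC may be knocked a few centimetres aside while the robot is not near it.
It also fails if it takes over 210 s, if anything falls off the work surface, if the arm or the gripper's body presses on something with over 40 N, if the wrist force passes 120 N, or if a joint passes its speed limit or range.

## Working session

There is one attempt and no reset: what is moved stays moved. The work goes in short steps, Python scripts to look and compute and a tool call to move; the robot and the scene stay as the last step left them, time stands still between calls to the robot, and variables do not carry over. Pictures are saved under pics/ and viewed, and the job is handed in when it is done.

Besides the shell and the picture viewer there is one more tool, called after "Emit:" by a JSON object that holds its "method" and its "body", one argument or row to a line. apply_moves: Moves the arm, as the interface text tells. Its arguments: {"type":"object","properties":{"plan":{"type":"array","items":{"type":"number"}},"grip":{"type":"number"}},"required":["plan"]}

```bash
mkdir -p pics; ls; python3 - <<'E'
from workcell import sensors, optics, bot
import cv2
o=sensors.get_obs()
print(o)
for n in("scene","top"):
    c=optics.camera(n)
    print(n,c['fx'],c['fy'],c['cx'],c['cy'],c['k1'],c['pose'])
    cv2.imwrite(f'pics/{n}0.png',c['pixels'][:,:,::-1])
E
```

```text
pics
{'clock': 0.0, 'joint_pos': array([-1.21997870e+00,  2.41417514e-01,  3.71943930e-03,  1.33517804e+00,
        9.18719425e-06,  1.57079835e+00]), 'joint_vel': array([0.00038078, 0.00037872, 0.00096603, 0.00076438, 0.00101452,
       0.00018657]), 'tau': array([ 9.73944079e-04, -3.72323692e+01,  2.52403468e+01,  1.70221488e-02,
       -4.47520745e-05, -6.86366121e-06]), 'eef_pos': array([ 0.17162038, -0.46895725,  0.23040885]), 'tool_rot': array([ 9.84654924e-01,  1.74509599e-01, -1.76950220e-04, -1.02473670e-03]), 'ft_force': array([-0.08885543, -0.04115237, -0.16132423]), 'ft_torque': array([-0.0048319 ,  0.02460004, -0.02331322]), 'grip_width': 0.08543041156877706}
scene 497.28884265819164 497.28884265819164 275.3423518967434 216.87978901410582 0.03945011352210839 [[ 0.82177632 -0.36175455  0.4402469   1.07429121]
 [ 0.5694608   0.5484534  -0.61230161 -0.767982  ]
 [-0.01995201  0.75387832  0.65671105  0.9040876 ]
 [ 0.          0.          0.          1.        ]]
top 504.93549633094665 504.93549633094665 273.5979839732465 212.01820402952566 -0.0629075318731001 [[ 0.02349718  0.98615474 -0.16415453  0.28843949]
 [-0.99923312  0.02831136  0.02704899  0.04554772]
 [ 0.03132193  0.16339307  0.98606371  1.36328909]
 [ 0.          0.          0.          1.        ]]
```

View pics/scene0.png

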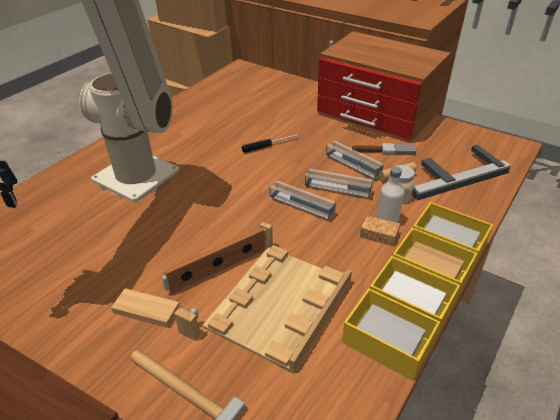

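View pics/top0.png

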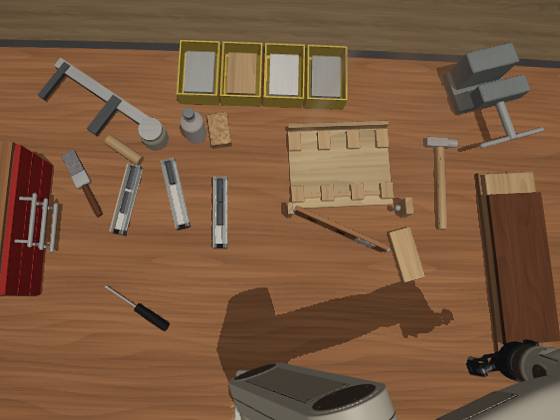

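```bash
cat > h.py <<'E'
import numpy as np, cv2
from workcell import sensors, optics, bot
from scipy.spatial.transform import Rotation as R
def ray(c,px):
    u=np.array([(px[0]-c['cx'])/c['fx'],(px[1]-c['cy'])/c['fy']])
    s=u.copy()
    for _ in range(20): s=u/(1+c['k1']*(s@s))
    d=c['pose'][:3,:3]@np.array([s[0],-s[1],-1]); return c['pose'][:3,3],d
def at_z(c,px,z):
    o,d=ray(c,px); return o+d*(z-o[2])/d[2]
def proj(c,p):
    T=c['pose']; q=T[:3,:3].T@(np.asarray(p)-T[:3,3]); s=np.array([q[0]/-q[2],-q[1]/-q[2]])
    s=s*(1+c['k1']*(s@s)); return np.array([s[0]*c['fx']+c['cx'],s[1]*c['fy']+c['cy']])
def tri(c1,p1,c2,p2):
    o1,d1=ray(c1,p1);o2,d2=ray(c2,p2)
    A=np.stack([d1,-d2],1);t=np.linalg.lstsq(A,o2-o1,rcond=None)[0]
    a=o1+d1*t[0];b=o2+d2*t[1];return (a+b)/2,np.linalg.norm(a-b)
def crop(c,x0,y0,w,h,f,name,pts=()):
    im=c['pixels'][y0:y0+h,x0:x0+w,::-1]
    im=cv2.resize(im,None,fx=f,fy=f,interpolation=cv2.INTER_CUBIC)
    for p in pts:
        q=proj(c,p); cv2.circle(im,(int((q[0]-x0+.5)*f),int((q[1]-y0+.5)*f)),3,(0,255,0),1)
    cv2.imwrite('pics/'+name,im)
def st():
    o=sensors.get_obs(); r=R.from_quat(o['tool_rot'])
    print('t',round(o['clock'],2),'pos',o['eef_pos'].round(4),'F',o['ft_force'].round(1),'w',round(o['grip_width'],4),'q',o['joint_pos'].round(3)); print(r.as_matrix().round(3)); return o
E
python3 - <<'E'
from h import *
c=optics.camera('top'); crop(c,95,145,150,110,5.3,'t1.png'); crop(c,280,110,140,150,4,'t2.png')
c=optics.camera('scene'); crop(c,260,130,140,100,5.7,'s1.png'); crop(c,150,200,210,170,3.7,'s2.png')
E
```

```text
(no output)
```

View pics/t1.png

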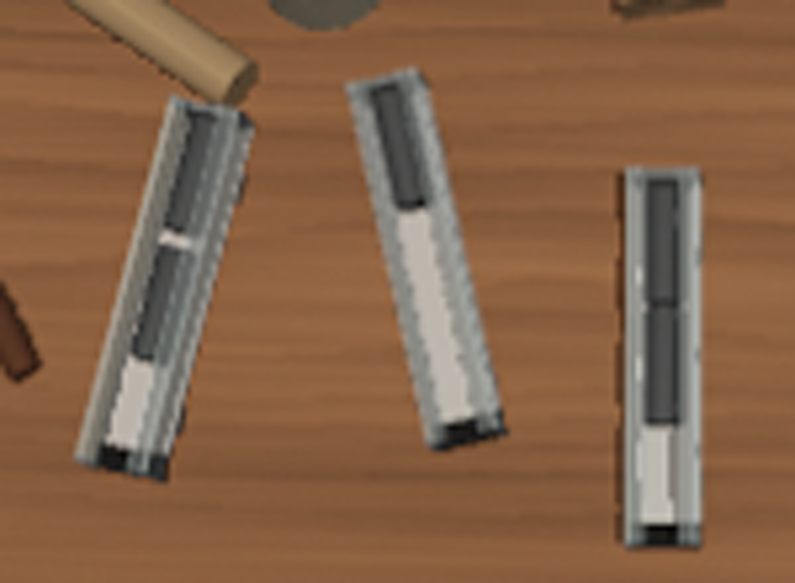

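View pics/s1.png

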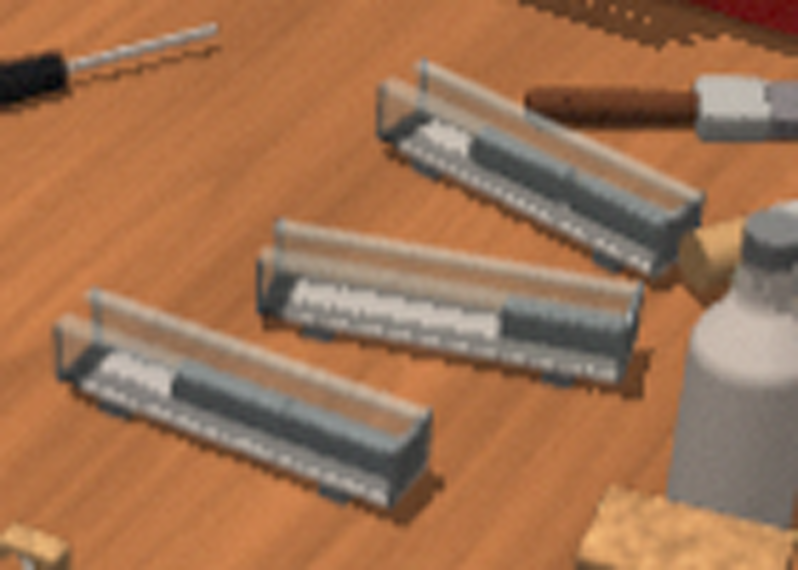

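View pics/t2.png

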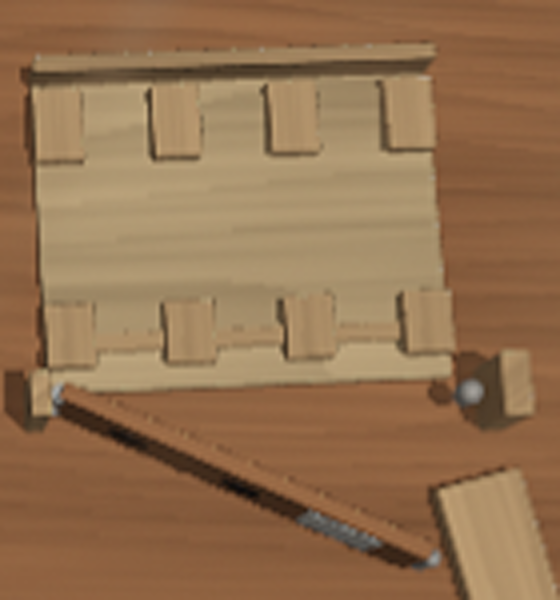

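View pics/s2.png

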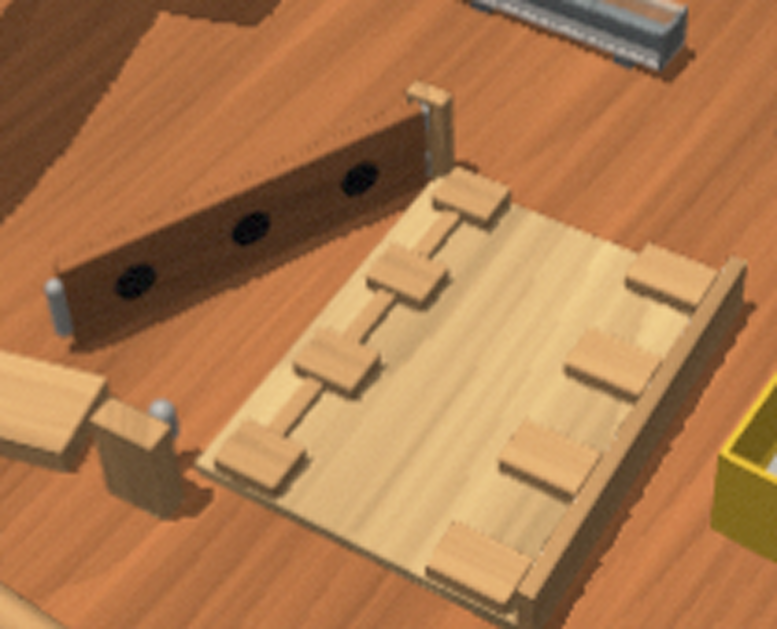

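```bash
cat >> h.py <<'E'
def tube_pts(x,y,yaw,z0=0.0,Rm=None):
    """8 corners; mouth-local x. returns dict"""
    P=[]
    for z in (.010,.046):
        for (a,b) in ((.095,.018),(.095,-.018),(-.095,-.018),(-.095,.018)): P.append((a,b,z-.028))
    P=np.array(P); M=R.from_euler('z',yaw).as_matrix()
    return P@M.T+[x,y,z0+.028]
def wire(c,tubes,x0,y0,w,h,f,name):
    im=cv2.resize(c['pixels'][y0:y0+h,x0:x0+w,::-1],None,fx=f,fy=f,interpolation=cv2.INTER_CUBIC)
    for t in tubes:
        q=[proj(c,p) for p in tube_pts(*t)]; q=[(int((a-x0+.5)*f),int((b-y0+.5)*f)) for a,b in q]
        for i in range(4):
            cv2.line(im,q[i],q[(i+1)%4],(0,255,255),1);cv2.line(im,q[4+i],q[4+(i+1)%4],(0,255,0),1);cv2.line(im,q[i],q[i+4],(255,255,0),1)
    cv2.imwrite('pics/'+name,im)
E
python3 - <<'E'
from h import *
c=optics.camera('top'); f=5.3
g=lambda p,z:at_z(c,(p[0]/f+95-.5,p[1]/f+145-.5),z)
for n,L in (('T1',[(175,98),(250,118),(78,460),(165,478)]),('T2',[(348,85),(418,70),(430,440),(505,425)]),('T3',[(627,168),(700,168),(627,540),(700,540)])):
    P=np.array([g(p,.046) for p in L]); a=(P[0]+P[1])/2; b=(P[2]+P[3])/2
    print(n,P.round(3).tolist(),'mid',((a+b)/2).round(4),'len',np.linalg.norm(b-a).round(4),'yaw',np.arctan2(*(b-a)[[1,0]]).round(4))
f=4
g=lambda p,z:at_z(c,(p[0]/f+280-.5,p[1]/f+110-.5),z).round(4)
print('blocks top z=.026')
# inner corners of guide blocks: lane floor .012, blocks 14 -> .026
for p in [(82,90),(84,161),(150,90),(154,159),(200,86),(202,157),(267,84),(271,154),(318,81),(320,152),(381,79),(386,150),(47,304),(96,302),(163,299),(214,297),(282,294),(332,291),(401,291),(451,289),(97,365),(166,362),(216,360),(284,358),(335,354),(405,353)]: print(p,g(p,.026))
print('door hinge top',g((60,395),.076),'free end', g((430,558),.076))
E
```

```text
T1 [[0.63, 0.404, 0.046], [0.62, 0.365, 0.046], [0.444, 0.439, 0.046], [0.437, 0.395, 0.046]] mid [0.5327 0.4009 0.046 ] len 0.1874 yaw 2.9683
T2 [[0.639, 0.317, 0.046], [0.648, 0.282, 0.046], [0.459, 0.265, 0.046], [0.468, 0.229, 0.046]] mid [0.5534 0.2733 0.046 ] len 0.1874 yaw -2.8578
T3 [[0.6, 0.174, 0.046], [0.601, 0.137, 0.046], [0.412, 0.166, 0.046], [0.413, 0.13, 0.046]] mid [0.5067 0.1518 0.046 ] len 0.1879 yaw -3.1006
blocks top z=.026
(82, 90) [ 0.7376 -0.0589  0.026 ]
(84, 161) [ 0.6867 -0.061   0.026 ]
(150, 90) [ 0.7393 -0.1062  0.026 ]
(154, 159) [ 0.6898 -0.1093  0.026 ]
(200, 86) [ 0.7434 -0.141   0.026 ]
(202, 157) [ 0.6923 -0.1425  0.026 ]
(267, 84) [ 0.7466 -0.1878  0.026 ]
(271, 154) [ 0.6962 -0.1905  0.026 ]
(318, 81) [ 0.7501 -0.2236  0.026 ]
(320, 152) [ 0.6988 -0.2246  0.026 ]
(381, 79) [ 0.7533 -0.268   0.026 ]
(386, 150) [ 0.7019 -0.2708  0.026 ]
(47, 304) [ 0.5853 -0.0373  0.026 ]
(96, 302) [ 0.5878 -0.0706  0.026 ]
(163, 299) [ 0.5913 -0.1163  0.026 ]
(214, 297) [ 0.5937 -0.1511  0.026 ]
(282, 294) [ 0.5973 -0.1978  0.026 ]
(332, 291) [ 0.6005 -0.2323  0.026 ]
(401, 291) [ 0.602 -0.28   0.026]
(451, 289) [ 0.6046 -0.3147  0.026 ]
(97, 365) [ 0.5443 -0.0719  0.026 ]
(166, 362) [ 0.5477 -0.1187  0.026 ]
(216, 360) [ 0.5501 -0.1527  0.026 ]
(284, 358) [ 0.5529 -0.1991  0.026 ]
(335, 354) [ 0.5567 -0.234   0.026 ]
(405, 353) [ 0.5588 -0.2822  0.026 ]
door hinge top [ 0.5142 -0.0437  0.076 ] free end [ 0.4144 -0.2848  0.076 ]
```

```bash
cat > w.py <<'E'
from h import *
def lines(c,L,x0,y0,w,h,f,name):
    im=cv2.resize(c['pixels'][y0:y0+h,x0:x0+w,::-1],None,fx=f,fy=f,interpolation=cv2.INTER_CUBIC)
    for a,b,col in L:
        p=[tuple(int(v) for v in (proj(c,q)-[x0,y0]+.5)*f) for q in (a,b)]
        cv2.line(im,p[0],p[1],col,1)
    cv2.imwrite('pics/'+name,im)
def maglines(x,y,yaw):
    M=R.from_euler('z',yaw).as_matrix(); L=[]
    T=lambda a,b,z: M@[a,b,0]+[x,y,z]
    for k in range(3):
        for s in (.024,-.024): 
            L.append((T(-.095,-.082*k+s,.026),T(-.052,-.082*k+s,.026),(0,255,0)))
            L.append((T(.052,-.082*k+s,.026),T(.095,-.082*k+s,.026),(0,255,0)))
        L.append((T(-.0715,-.082*k+.024,.019),T(-.0715,-.082*k-.024,.019),(0,0,255)))
    L.append((T(.0965,.07,.057),T(.0965,-.23,.057),(255,0,0)))
    L.append((T(.0965,.07,.012),T(.0965,-.23,.012),(255,255,0)))
    return L
E
python3 - <<'E'
from w import *
m=(0.641,-0.089,0.07)
c=optics.camera('top'); lines(c,maglines(*m),280,110,140,110,5.5,'m1.png')
wire(c,[(0.5327,0.4009,2.968),(.5534,.2733,-2.858),(.5067,.1518,-3.1006)],95,145,150,110,5.3,'w1.png')
c=optics.camera('scene'); lines(c,maglines(*m),200,240,160,130,5,'m2.png')
wire(c,[(0.5327,0.4009,2.968),(.5534,.2733,-2.858),(.5067,.1518,-3.1006)],260,130,140,100,5.7,'w2.png')
E
```

```text
(no output)
```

View pics/m1.png

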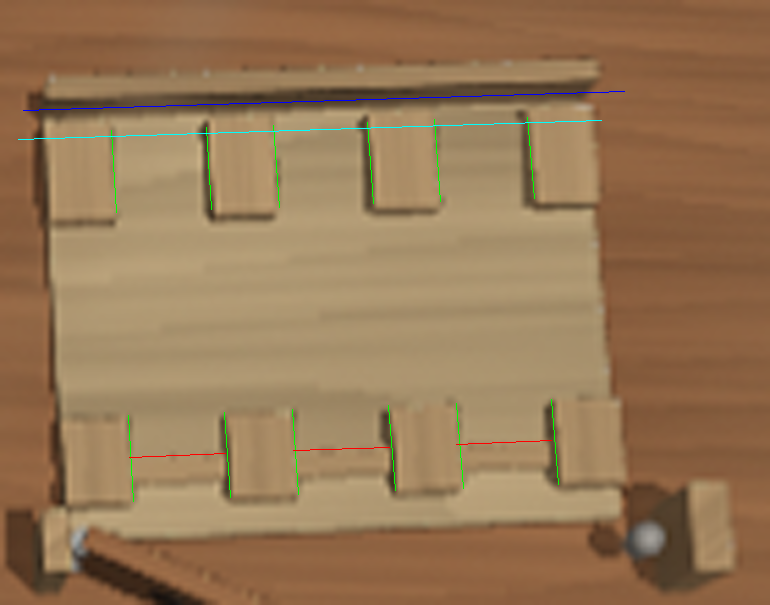

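View pics/m2.png

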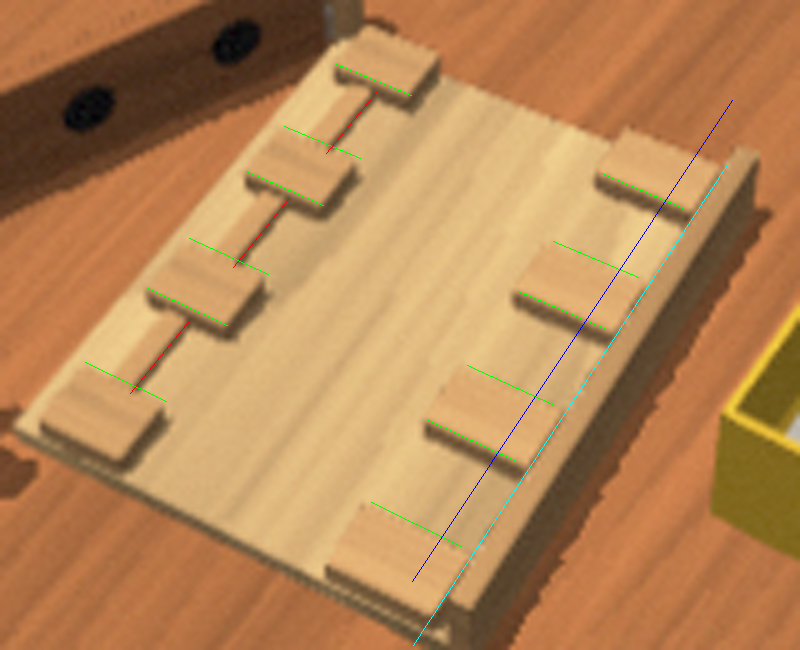

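View pics/w1.png

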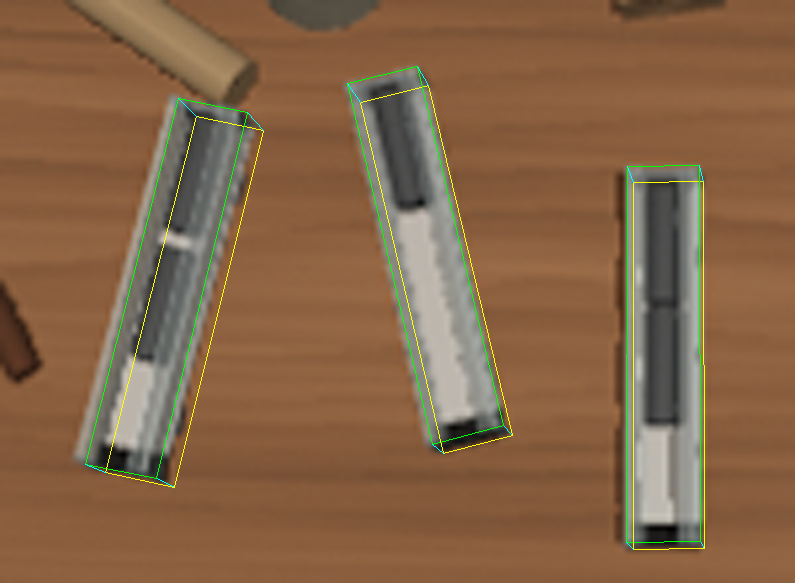

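View pics/w2.png

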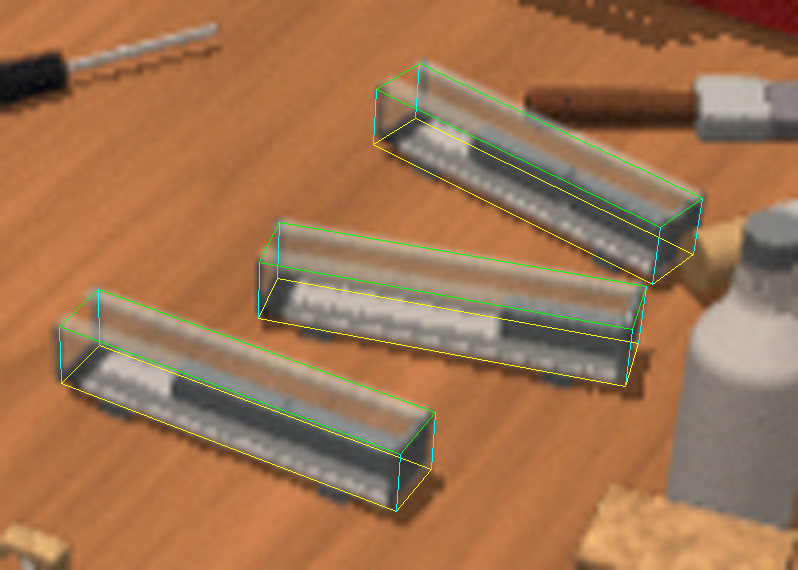

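```bash
python3 - <<'E'
from w import *
t=optics.camera('top'); s=optics.camera('scene')
T=lambda p:(p[0]/5.5+280-.5,p[1]/5.5+110-.5); S=lambda p:(p[0]/5+200-.5,p[1]/5+240-.5)
M=R.from_euler('z',.07).as_matrix()
loc=lambda p:(M.T@(p-[.641,-.089,0])).round(4)
print('junction',loc(at_z(t,T((130,112)),.012)),loc(at_z(t,T((500,106)),.012)))
for z in(.045,.057): print('top edge',z,loc(at_z(t,T((50,96)),z)),loc(at_z(t,T((598,80)),z)),loc(at_z(s,S((737,150)),z)),loc(at_z(s,S((452,598)),z)))
print(tri(t,T((598,80)),s,S((452,598))),tri(t,T((50,96)),s,S((737,150))))
for p in [(180,457),(180,479),(340,449),(505,442),(505,467)]: print('sill',loc(at_z(t,T(p),.019)),loc(at_z(t,T(p),.012)))
for p in [(353,115),(262,222),(160,352)]: print('sillS',loc(at_z(s,S(p),.019)))
lines(t,[],285,120,110,30,7,'z1.png');lines(t,[],285,175,120,40,6.6,'z2.png')
E
```

```text
junction [0.109  0.0127 0.012 ] [ 0.1059 -0.1778  0.012 ]
top edge 0.045 [0.1077 0.0556 0.045 ] [ 0.107  -0.2205  0.045 ] [0.1073 0.053  0.045 ] [ 0.1096 -0.2217  0.045 ]
top edge 0.057 [0.1036 0.0565 0.057 ] [ 0.1029 -0.217   0.057 ] [0.1112 0.0423 0.057 ] [ 0.1135 -0.2285  0.057 ]
(array([ 0.76454605, -0.30166037,  0.04259534]), np.float64(0.001257839962490929)) (array([ 0.74434259, -0.02663772,  0.04345112]), np.float64(0.001741814525700422))
sill [-0.0724 -0.0013  0.019 ] [-0.071  -0.0021  0.012 ]
sill [-0.0835 -0.0006  0.019 ] [-0.0821 -0.0015  0.012 ]
sill [-0.0715 -0.0813  0.019 ] [-0.0701 -0.0826  0.012 ]
sill [-0.0712 -0.1644  0.019 ] [-0.0697 -0.1661  0.012 ]
sill [-0.0838 -0.1634  0.019 ] [-0.0825 -0.1651  0.012 ]
sillS [-0.0737  0.0044  0.019 ]
sillS [-0.0751 -0.076   0.019 ]
sillS [-0.0733 -0.1629  0.019 ]
```

View pics/z1.png

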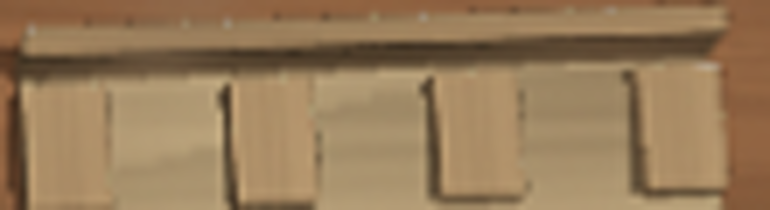

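View pics/z2.png

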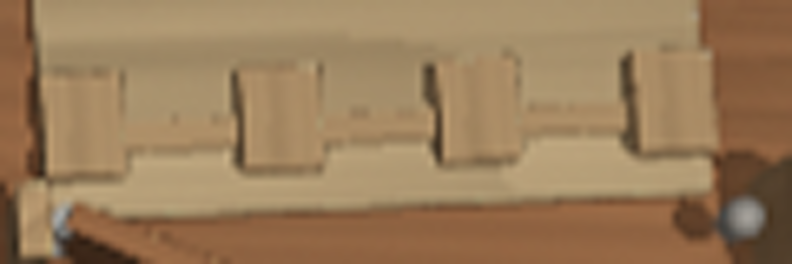

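Emit:
{"method": "apply_moves", "body": {
  "plan": [0, 0, 0, 0, 0, 0.1, 0, 0, 0, 0, 0, 0.1]
}}

```text
clock: 0.62
eef_pos: [0.1718, -0.4696, 0.2313]
tool_rot: [0.992, 0.124, 0.0, 0.0]
ft_force: [-0.3, -0.4, 0.4]
grip_width: 0.0855
```

```bash
python3 - <<'E'
from h import *
st()
c=optics.camera('top')
wire(c,[(0.5335,0.404,2.965),(.5534,.2733,-2.858),(.5067,.1518,-3.1006)],95,145,150,110,5.3,'w3.png')
c=optics.camera('scene')
wire(c,[(0.5335,0.404,2.965),(.5534,.2733,-2.858),(.508,.1525,-3.1006)],260,130,140,100,5.7,'w4.png')
E
```

```text
t 0.62 pos [ 0.1718 -0.4696  0.2313] F [-0.3 -0.4  0.4] w 0.0855 q [-1.22   0.241  0.005  1.335 -0.     1.673]
[[ 0.969  0.246  0.   ]
 [ 0.246 -0.969 -0.   ]
 [ 0.     0.    -1.   ]]
```

View pics/w3.png

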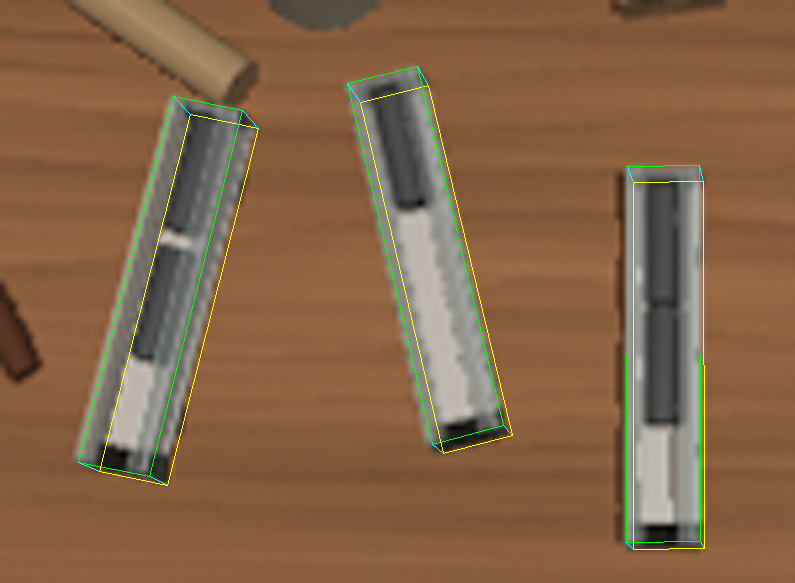

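View pics/w4.png

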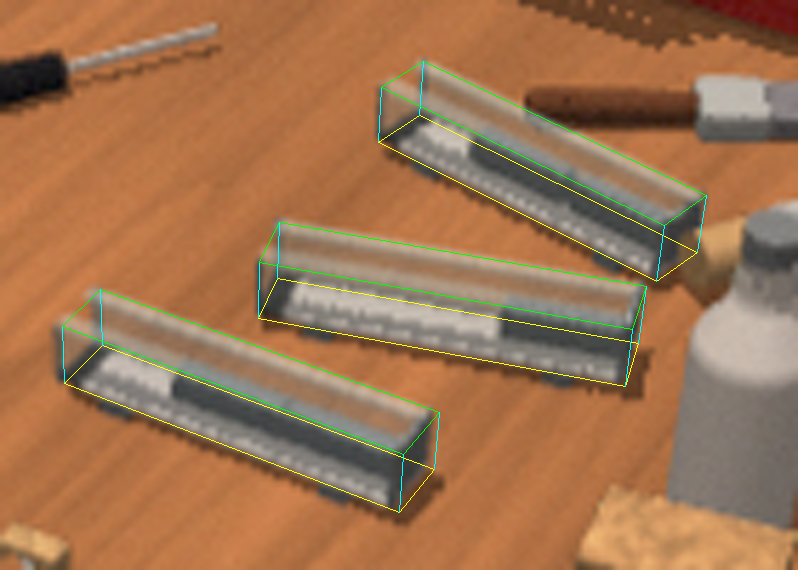

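```bash
cat >> h.py <<'E'
def go(pos,psi,tilt=0.):
    o=sensors.get_obs(); Rc=R.from_quat(o['tool_rot'])
    x=np.array([np.cos(psi),np.sin(psi),0]); z=np.array([0,0,-1.]); y=np.cross(z,x)
    Rt=R.from_matrix(np.stack([x,y,z],1))*R.from_euler('y',-tilt)
    d=Rc.inv().apply(np.array(pos)-o['eef_pos']); r=(Rc.inv()*Rt).as_rotvec()
    print('shift',d.round(4),'rot',r.round(4))
E
python3 - <<'E'
from h import *
go((.506,.1515,.16),-3.10)
E
```

```text
shift [ 0.479  -0.5176  0.0713] rot [ 0.      0.     -2.9302]
```

Emit:
{"method": "apply_moves", "body": {
  "plan": [0.479, -0.518, 0.03, 0, 0, -2.93, 0.479, -0.518, 0.03, 0, 0, -2.93, 0.479, -0.518, 0.03, 0, 0, -2.93, 0.479, -0.518, 0.03, 0, 0, -2.93, 0.479, -0.518, 0.03, 0, 0, -2.93, 0.479, -0.518, 0.03, 0, 0, -2.93, 0.479, -0.518, 0.03, 0, 0, -2.93, 0.479, -0.518, 0.03, 0, 0, -2.93, 0.479, -0.518, 0.03, 0, 0, -2.93, 0.479, -0.518, 0.03, 0, 0, -2.93, 0.479, -0.518, 0.03, 0, 0, -2.93, 0.479, -0.518, 0.03, 0, 0, -2.93],
  "grip": 0.07
}}

```text
clock: 1.72
eef_pos: [0.41, -0.028, 0.2104]
tool_rot: [0.637, 0.771, 0.0, 0.001]
ft_force: [0.9, -0.8, 0.7]
grip_width: 0.0701
```

```bash
python3 - <<'E'
from h import *
st();go((.506,.1515,.16),-3.10)
E
```

```text
t 1.72 pos [ 0.41   -0.028   0.2104] F [ 0.9 -0.8  0.7] w 0.0701 q [-0.068  0.075 -0.25   1.245 -0.     1.314]
[[-0.187  0.982  0.001]
 [ 0.982  0.187 -0.   ]
 [-0.001  0.001 -1.   ]]
shift [0.1584 0.1279 0.0505] rot [ 6.0000e-04  1.2000e-03 -1.4239e+00]
```

Emit:
{"method": "apply_moves", "body": {
  "plan": [0.158, 0.128, 0.05, 0, 0, -1.424, 0.158, 0.128, 0.05, 0, 0, -1.424, 0.158, 0.128, 0.05, 0, 0, -1.424, 0.158, 0.128, 0.05, 0, 0, -1.424, 0.158, 0.128, 0.05, 0, 0, -1.424, 0.158, 0.128, 0.05, 0, 0, -1.424, 0.158, 0.128, 0.05, 0, 0, -1.424, 0.158, 0.128, 0.05, 0, 0, -1.424, 0.158, 0.128, 0.05, 0, 0, -1.424, 0.158, 0.128, 0.05, 0, 0, -1.424, 0.158, 0.128, 0.05, 0, 0, -1.424, 0.158, 0.128, 0.05, 0, 0, -1.424]
}}

```text
clock: 2.72
eef_pos: [0.507, 0.1483, 0.16]
tool_rot: [-0.02, 1.0, -0.0, -0.0]
ft_force: [0.2, -0.3, 0.1]
grip_width: 0.07
```

Emit:
{"method": "apply_moves", "body": {
  "plan": [0, 0, 0, 0, 0, 0, 0, 0, 0, 0, 0, 0]
}}

```text
clock: 2.88
eef_pos: [0.507, 0.1483, 0.1601]
tool_rot: [-0.016, 1.0, 0.0, 0.0]
ft_force: [-1.0, 0.5, -0.0]
grip_width: 0.0701
```

```bash
python3 - <<'E'
from h import *
st();go((.506,.1515,.012),-3.10)
c=optics.camera('scene')
wire(c,[(0.5315,0.403,2.965),(.5534,.2733,-2.858),(.506,.1515,-3.1006)],260,100,160,130,5,'w5.png')
E
```

```text
t 2.88 pos [0.507  0.1483 0.1601] F [-1.   0.5 -0. ] w 0.0701 q [ 0.285  0.337 -0.053  1.181 -0.     0.252]
[[-0.999 -0.033  0.   ]
 [-0.033  0.999  0.   ]
 [-0.     0.    -1.   ]]
shift [0.0009 0.0032 0.1481] rot [ 0.      0.     -0.0087]
```

View pics/w5.png

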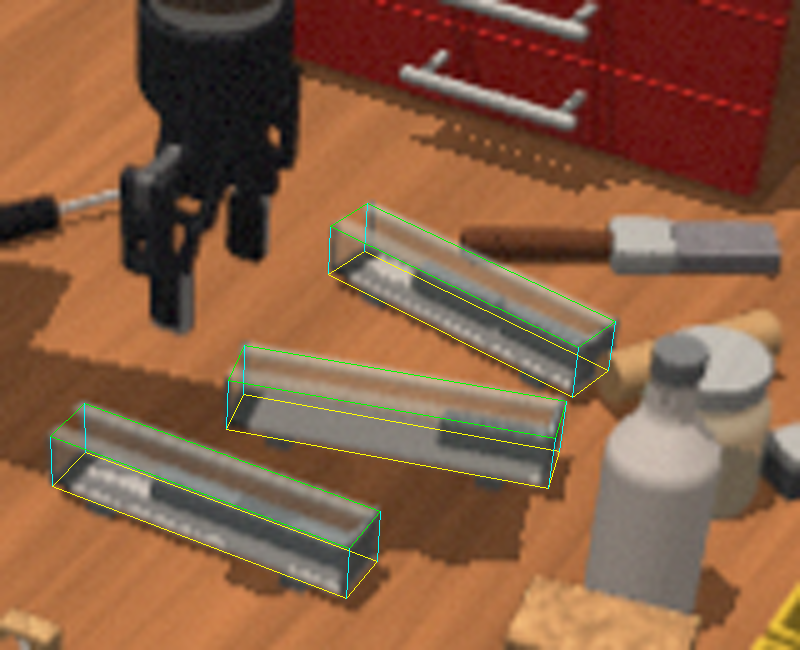

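Emit:
{"method": "apply_moves", "body": {
  "plan": [0.001, 0.003, 0.03, 0, 0, -0.009, 0.001, 0.003, 0.06, 0, 0, -0.009, 0.001, 0.003, 0.09, 0, 0, -0.009, 0.001, 0.003, 0.115, 0, 0, -0.009, 0.001, 0.003, 0.135, 0, 0, -0.009, 0.001, 0.003, 0.148, 0, 0, -0.009, 0.001, 0.003, 0.148, 0, 0, -0.009]
}}

```text
clock: 3.52
eef_pos: [0.5032, 0.1504, 0.0089]
tool_rot: [-0.021, 1.0, -0.001, -0.003]
ft_force: [0.3, -0.7, 0.4]
grip_width: 0.0703
```

```bash
python3 - <<'E'
from h import *
st()
c=optics.camera('scene')
wire(c,[],260,100,160,130,5,'w6.png')
E
```

```text
t 3.52 pos [0.5032 0.1504 0.0089] F [ 0.3 -0.7  0.4] w 0.0703 q [ 0.29   0.498 -0.25   0.829  0.     0.249]
[[-0.999 -0.042 -0.006]
 [-0.042  0.999 -0.002]
 [ 0.006 -0.002 -1.   ]]
```

View pics/w6.png

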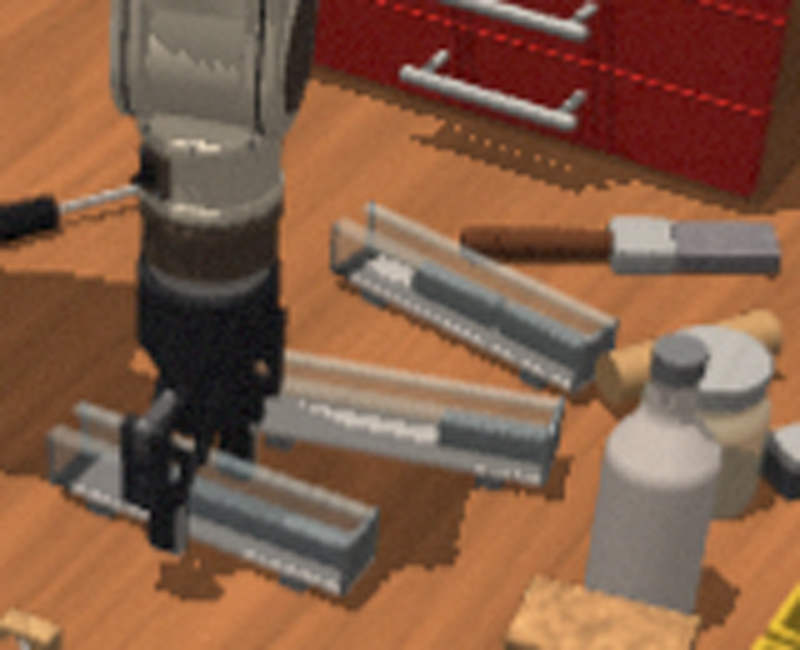

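Emit:
{"method": "apply_moves", "body": {
  "plan": [0, 0, 0, 0, 0, 0, 0, 0, 0, 0, 0, 0, 0, 0, 0, 0, 0, 0, 0, 0, 0, 0, 0, 0, 0, 0, 0, 0, 0, 0, 0, 0, 0, 0, 0, 0, 0, 0, 0, 0, 0, 0, 0, 0, 0, 0, 0, 0],
  "grip": 0.02
}}

```text
clock: 4.23
eef_pos: [0.5073, 0.1517, 0.0137]
tool_rot: [-0.021, 1.0, 0.001, 0.002]
ft_force: [0.4, -0.5, 4.8]
grip_width: 0.0354
```

```bash
python3 - <<'E'
from h import *
o=st(); print(o['ft_torque'])
# tilt location: lane1 approach, high
go((.506,.1515,.16),-3.10)
E
```

```text
t 4.23 pos [0.5073 0.1517 0.0137] F [ 0.4 -0.5  4.8] w 0.0354 q [ 0.291  0.491 -0.245  0.831  0.     0.248]
[[-0.999 -0.042  0.003]
 [-0.042  0.999  0.001]
 [-0.003  0.001 -1.   ]]
[ 0.08818373  0.05990257 -0.02192374]
shift [ 0.0008 -0.     -0.1463] rot [0.001  0.0033 0.0007]
```

Emit:
{"method": "apply_moves", "body": {
  "plan": [0, 0, -0.003, 0, 0, 0, 0, 0, -0.01, 0, 0, 0, 0, 0, -0.02, 0, 0, 0, 0, 0, -0.035, 0, 0, 0, 0, 0, -0.05, 0, 0, 0, 0, 0, -0.07, 0, 0, 0, 0, 0, -0.09, 0, 0, 0, 0, 0, -0.11, 0, 0, 0, 0, 0, -0.125, 0, 0, 0, 0, 0, -0.135, 0, 0, 0, 0, 0, -0.14, 0, 0, 0, 0, 0, -0.14, 0, 0, 0]
}}

```text
clock: 5.23
eef_pos: [0.5064, 0.1514, 0.1532]
tool_rot: [-0.021, 1.0, 0.0, 0.001]
ft_force: [0.2, -0.1, -4.5]
grip_width: 0.0351
```

```bash
python3 - <<'E'
from h import *
o=st(); print(o['ft_torque'])
go((.641,-.089,.16),-3.07)
c=optics.camera('scene')
wire(c,[],260,100,160,130,5,'w7.png')
E
```

```text
t 5.23 pos [0.5064 0.1514 0.1532] F [ 0.2 -0.1 -4.5] w 0.0351 q [ 0.29   0.341 -0.065  1.162  0.     0.248]
[[-0.999 -0.042  0.002]
 [-0.042  0.999  0.001]
 [-0.002  0.    -1.   ]]
[-0.00103422  0.07136158 -0.00973989]
shift [-0.1244 -0.2458 -0.0067] rot [ 0.0004  0.0018 -0.0294]
```

View pics/w7.png

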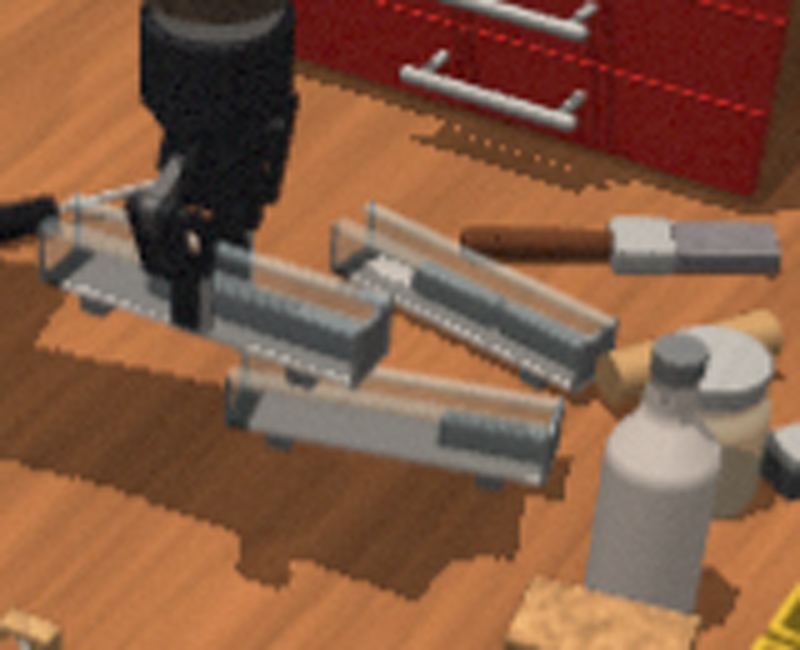

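Emit:
{"method": "apply_moves", "body": {
  "plan": [-0.001, -0.003, -0.0, 0, 0, -0.0, -0.006, -0.012, -0.001, 0, 0, -0.001, -0.015, -0.03, -0.002, 0, 0, -0.003, -0.027, -0.054, -0.003, 0, 0, -0.006, -0.042, -0.084, -0.004, 0, 0, -0.01, -0.06, -0.119, -0.005, 0, 0, -0.014, -0.077, -0.153, -0.006, 0, 0, -0.018, -0.093, -0.184, -0.007, 0, 0, -0.106, -0.21, -0.007, 0, 0, -0.025, -0.116, -0.23, -0.007, 0, 0, -0.027, -0.122, -0.241, -0.007, 0, 0, -0.029, -0.124, -0.246, -0.007, 0, 0, -0.029]
}}

```text
$.plan: bad value
```

Emit:
{"method": "apply_moves", "body": {
  "plan": [-0.001, -0.003, -0.0, 0, 0, -0.0, -0.006, -0.012, -0.001, 0, 0, -0.001, -0.015, -0.03, -0.002, 0, 0, -0.003, -0.027, -0.054, -0.003, 0, 0, -0.006, -0.042, -0.084, -0.004, 0, 0, -0.01, -0.06, -0.119, -0.005, 0, 0, -0.014, -0.077, -0.153, -0.006, 0, 0, -0.018, -0.093, -0.184, -0.007, 0, 0, -0.022, -0.106, -0.21, -0.007, 0, 0, -0.025, -0.116, -0.23, -0.007, 0, 0, -0.027, -0.122, -0.241, -0.007, 0, 0, -0.029, -0.124, -0.246, -0.007, 0, 0, -0.029]
}}

```text
clock: 6.28
eef_pos: [0.6404, -0.0927, 0.1572]
tool_rot: [-0.034, 0.999, -0.0, -0.001]
ft_force: [0.3, -0.2, -4.1]
grip_width: 0.0349
```

```bash
python3 - <<'E'
from h import *
o=st(); print(o['ft_torque'])
c=optics.camera('scene')
wire(c,[],180,150,180,150,4,'w8.png')
E
```

```text
t 6.28 pos [ 0.6404 -0.0927  0.1572] F [ 0.3 -0.2 -4.1] w 0.0349 q [-1.430e-01  5.730e-01  3.130e-01  1.312e+00 -1.000e-03 -2.110e-01]
[[-0.998 -0.068 -0.002]
 [-0.068  0.998 -0.001]
 [ 0.002 -0.    -1.   ]]
[0.04926213 0.07508573 0.01493178]
```

View pics/w8.png

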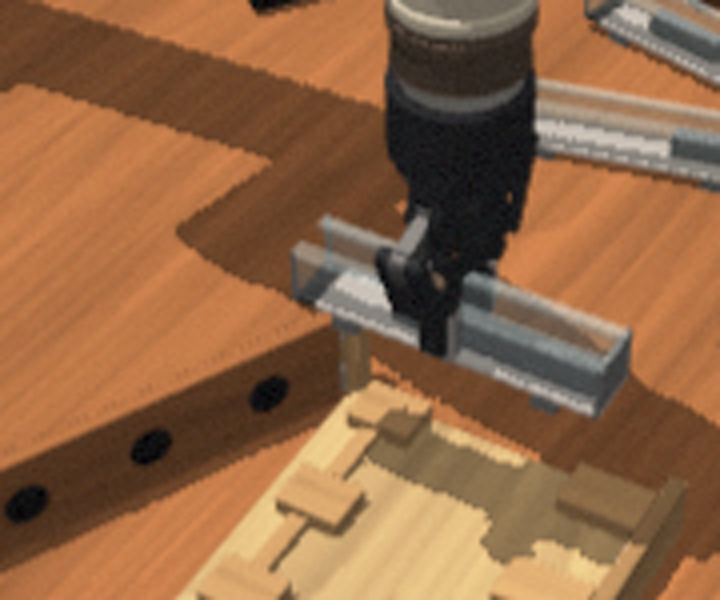

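```bash
cat >> h.py <<'E'
OFF=np.array([0,0,-.0143])
def strip(name='scene',out=None,off=OFF,f=3.0,half=.115):
    c=optics.camera(name); o=sensors.get_obs(); Rm=R.from_quat(o['tool_rot']).as_matrix()
    # tool x = mouth, tube up = -tool z
    ctr=o['eef_pos']+Rm@off; X=Rm[:,0]; up=-Rm[:,2]
    pc=ctr-up*.004
    view=c['pose'][:3,3]-pc; view/=np.linalg.norm(view); V=np.cross(X,view); V/=np.linalg.norm(V); 
    if V@up<0: V=-V
    W=int(half*2000*f);H=int(70*f)
    src=[];dst=[]
    for a,b in((half,.035),(-half,.035),(-half,-.035),(half,-.035)):
        src.append(proj(c,pc+X*a+V*b)); dst.append(((half-a)*1000*f,(.035-b)*1000*f))
    Hm=cv2.getPerspectiveTransform(np.float32(src),np.float32(dst))
    im=cv2.warpPerspective(c['pixels'][:,:,::-1].copy(),Hm,(W,H),flags=cv2.INTER_CUBIC)
    for k in range(-11,12):
        u=int((half-k*.01)*1000*f); cv2.line(im,(u,0),(u,12 if k%5==0 else 6),(0,255,255),1)
    u=int((half-.095)*1000*f); cv2.line(im,(u,0),(u,H),(0,255,0),1)
    if out: cv2.imwrite('pics/'+out,im)
    return im
def tlt():
    o=sensors.get_obs(); Rm=R.from_quat(o['tool_rot']).as_matrix()
    print('t',round(o['clock'],2),'tilt deg',np.degrees(np.arcsin(-Rm[2,0])).round(2),'pos',o['eef_pos'].round(4),'T_y(tool)',(Rm.T@o['ft_torque']).round(3),'F',o['ft_force'].round(1))
E
python3 - <<'E'
from h import *
tlt(); strip(out='p0.png')
E
```

```text
t 6.33 tilt deg -0.11 pos [ 0.6403 -0.0924  0.1573] T_y(tool) [0.097 0.06  0.002] F [-0.   0.  -4.1]
```

View pics/p0.png

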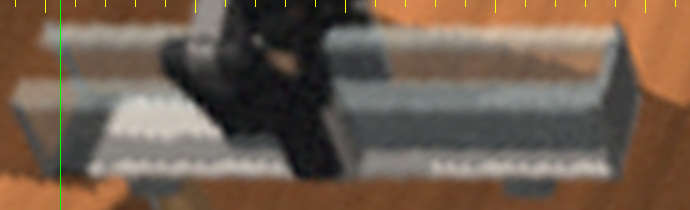

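Emit:
{"method": "apply_moves", "body": {
  "plan": [0, 0, 0, 0, -0.012, 0, 0, 0, 0, 0, -0.03, 0, 0, 0, 0, 0, -0.05, 0, 0, 0, 0, 0, -0.07, 0, 0, 0, 0, 0, -0.09, 0, 0, 0, 0, 0, -0.11, 0, 0, 0, 0, 0, -0.13, 0, 0, 0, 0, 0, -0.145, 0, 0, 0, 0, 0, -0.155, 0, 0, 0, 0, 0, -0.16, 0, 0, 0, 0, 0, -0.16, 0]
}}

```text
clock: 7.3
eef_pos: [0.6397, -0.0888, 0.1592]
tool_rot: [-0.036, 0.996, 0.003, 0.08]
ft_force: [-0.8, -0.2, -4.2]
grip_width: 0.0353
```

```bash
python3 - <<'E'
from h import *
tlt(); strip(out='p1.png')
E
```

```text
t 7.3 tilt deg 9.17 pos [ 0.6397 -0.0888  0.1592] T_y(tool) [ 0.01   0.355 -0.018] F [-0.8 -0.2 -4.2]
```

View pics/p1.png

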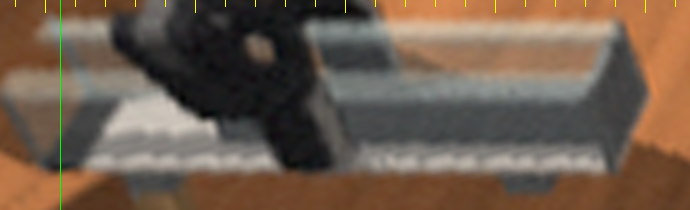

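```bash
cat > k.py <<'E'
from h import *
import sys
tlt(); im=strip(out=sys.argv[1]); g=cv2.cvtColor(im,cv2.COLOR_BGR2GRAY)
for r in (112,120,128):
    idx=np.where(g[r,80:300]>140)[0]
    print(r,'white',(idx.min()+80,idx.max()+80,len(idx)) if len(idx) else None, 'end x mm', (115-(idx.max()+80)/3).round(1) if len(idx) else None)
E
python3 k.py p1b.png
```

```text
t 7.35 tilt deg 9.16 pos [ 0.64   -0.089   0.1592] T_y(tool) [ 0.002  0.314 -0.053] F [-0.5 -0.8 -3. ]
112 white (np.int64(116), np.int64(184), 69) end x mm 53.7
120 white (np.int64(111), np.int64(197), 87) end x mm 49.3
128 white (np.int64(106), np.int64(214), 109) end x mm 43.7
```

Emit:
{"method": "apply_moves", "body": {
  "plan": [0, 0, 0, 0, -0.01, 0, 0, 0, 0, 0, -0.02, 0, 0, 0, 0, 0, -0.02, 0]
}}

```text
clock: 7.65
eef_pos: [0.6398, -0.0894, 0.1588]
tool_rot: [-0.035, 0.995, 0.003, 0.09]
ft_force: [-0.4, 0.0, -3.2]
grip_width: 0.0355
```

```bash
python3 k.py p2.png
```

```text
t 7.65 tilt deg 10.32 pos [ 0.6398 -0.0894  0.1588] T_y(tool) [-0.023  0.421  0.033] F [-0.4  0.  -3.2]
112 white (np.int64(119), np.int64(181), 63) end x mm 54.7
120 white (np.int64(113), np.int64(196), 84) end x mm 49.7
128 white (np.int64(109), np.int64(209), 101) end x mm 45.3
```

Emit:
{"method": "apply_moves", "body": {
  "plan": [0, 0, 0, 0, -0.01, 0, 0, 0, 0, 0, -0.017, 0, 0, 0, 0, 0, -0.017, 0]
}}

```text
clock: 7.95
eef_pos: [0.6398, -0.0894, 0.159]
tool_rot: [-0.035, 0.995, 0.004, 0.098]
ft_force: [-1.1, 0.2, -4.1]
grip_width: 0.0348
```

```bash
python3 k.py p3.png
```

```text
t 7.95 tilt deg 11.29 pos [ 0.6398 -0.0894  0.159 ] T_y(tool) [-0.069  0.393 -0.022] F [-1.1  0.2 -4.1]
112 white (np.int64(118), np.int64(183), 66) end x mm 54.0
120 white (np.int64(113), np.int64(197), 85) end x mm 49.3
128 white (np.int64(108), np.int64(206), 99) end x mm 46.3
```

```bash
sed -i 's/(112,120,128)/(124,130,134)/' k.py; python3 k.py p3b.png
```

```text
t 8.0 tilt deg 11.28 pos [ 0.6399 -0.0893  0.159 ] T_y(tool) [-0.029  0.35   0.007] F [-0.8  0.2 -3.3]
124 white (np.int64(111), np.int64(202), 92) end x mm 47.7
130 white (np.int64(110), np.int64(205), 96) end x mm 46.7
134 white (np.int64(111), np.int64(206), 96) end x mm 46.3
```

Emit:
{"method": "apply_moves", "body": {
  "plan": [0, 0, 0, 0, -0.009, 0, 0, 0, 0, 0, -0.009, 0, 0, 0, 0, 0, -0.009, 0]
}}

```text
clock: 8.3
eef_pos: [0.64, -0.0893, 0.1591]
tool_rot: [-0.035, 0.994, 0.004, 0.103]
ft_force: [0.1, 0.1, -4.4]
grip_width: 0.0356
```

```bash
python3 k.py p4.png
```

```text
t 8.3 tilt deg 11.8 pos [ 0.64   -0.0893  0.1591] T_y(tool) [-0.018  0.49   0.028] F [ 0.1  0.1 -4.4]
124 white (np.int64(110), np.int64(190), 81) end x mm 51.7
130 white (np.int64(108), np.int64(191), 84) end x mm 51.3
134 white (np.int64(109), np.int64(190), 82) end x mm 51.7
```

Emit:
{"method": "apply_moves", "body": {
  "plan": [0, 0, 0, 0, -0.009, 0, 0, 0, 0, 0, -0.009, 0, 0, 0, 0, 0, -0.009, 0]
}}

```text
clock: 8.6
eef_pos: [0.64, -0.0893, 0.1591]
tool_rot: [-0.035, 0.994, 0.004, 0.107]
ft_force: [0.5, 0.1, -4.2]
grip_width: 0.0353
```

```bash
python3 k.py p5.png
```

```text
t 8.6 tilt deg 12.32 pos [ 0.64   -0.0893  0.1591] T_y(tool) [-0.07   0.455 -0.022] F [ 0.5  0.1 -4.2]
124 white (np.int64(110), np.int64(168), 59) end x mm 59.0
130 white (np.int64(109), np.int64(168), 60) end x mm 59.0
134 white (np.int64(110), np.int64(162), 53) end x mm 61.0
```

View pics/p5.png

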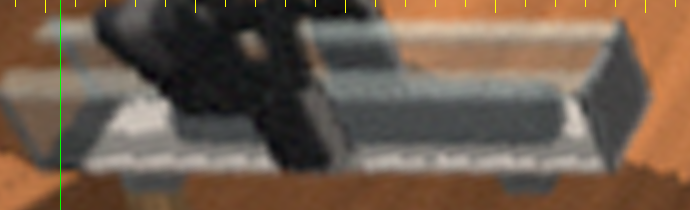

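Emit:
{"method": "apply_moves", "body": {
  "plan": [0, 0, 0, 0, 0.01, 0, 0, 0, 0, 0, 0.017, 0, 0, 0, 0, 0, 0.017, 0]
}}

```text
clock: 8.9
eef_pos: [0.6406, -0.0893, 0.1592]
tool_rot: [-0.036, 0.994, 0.003, 0.099]
ft_force: [0.8, 0.7, -3.6]
grip_width: 0.0354
```

```bash
python3 k.py p6.png
```

```text
t 8.9 tilt deg 11.34 pos [ 0.6406 -0.0893  0.1592] T_y(tool) [-0.019  0.317  0.036] F [ 0.8  0.7 -3.6]
124 white (np.int64(110), np.int64(134), 25) end x mm 70.3
130 white (np.int64(107), np.int64(134), 28) end x mm 70.3
134 white (np.int64(107), np.int64(129), 23) end x mm 72.0
```

View pics/p6.png

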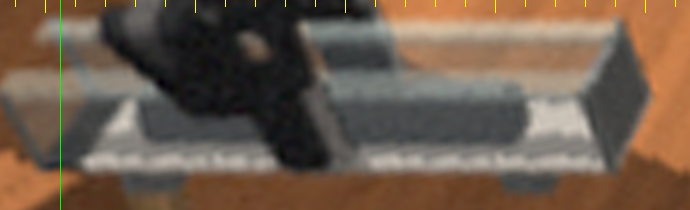

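Emit:
{"method": "apply_moves", "body": {
  "plan": [0, 0, 0, 0, 0, 0, 0, 0, 0, 0, 0, 0]
}}

```text
clock: 9.12
eef_pos: [0.6402, -0.0893, 0.159]
tool_rot: [-0.035, 0.994, 0.004, 0.099]
ft_force: [0.9, -0.1, -4.4]
grip_width: 0.0353
```

```bash
sed -i 's/ if len(idx) else None)$/ if len(idx) else None)/' k.py; python3 - <<'E'
from h import *
tlt(); strip(out='p7.png')
E
```

```text
t 9.12 tilt deg 11.34 pos [ 0.6402 -0.0893  0.159 ] T_y(tool) [-0.029  0.396 -0.032] F [ 0.9 -0.1 -4.4]
```

View pics/p7.png

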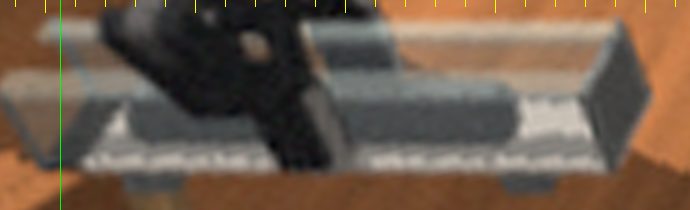

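Emit:
{"method": "apply_moves", "body": {
  "plan": [0, 0, 0, 0, -0.009, 0, 0, 0, 0, 0, -0.009, 0, 0, 0, 0, 0, -0.009, 0]
}}

```text
clock: 9.42
eef_pos: [0.6399, -0.0893, 0.159]
tool_rot: [-0.035, 0.994, 0.004, 0.103]
ft_force: [-0.4, -0.7, -3.7]
grip_width: 0.0353
```

```bash
python3 - <<'E'
from h import *
tlt(); strip(out='p8.png')
E
```

```text
t 9.42 tilt deg 11.86 pos [ 0.6399 -0.0893  0.159 ] T_y(tool) [0.025 0.395 0.015] F [-0.4 -0.7 -3.7]
```

View pics/p8.png

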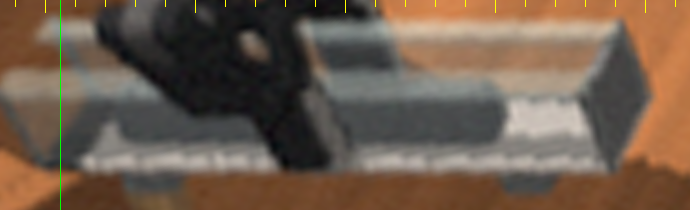

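Emit:
{"method": "apply_moves", "body": {
  "plan": [0, 0, 0, 0, 0, 0, 0, 0, 0, 0, 0, 0, 0, 0, 0, 0, 0, 0]
}}

```text
clock: 9.72
eef_pos: [0.6402, -0.0893, 0.1591]
tool_rot: [-0.035, 0.994, 0.004, 0.103]
ft_force: [0.3, -0.4, -4.4]
grip_width: 0.0356
```

```bash
python3 - <<'E'
from h import *
tlt(); strip(out='p9.png')
E
```

```text
t 9.72 tilt deg 11.87 pos [ 0.6402 -0.0893  0.1591] T_y(tool) [-0.024  0.344 -0.037] F [ 0.3 -0.4 -4.4]
```

View pics/p9.png

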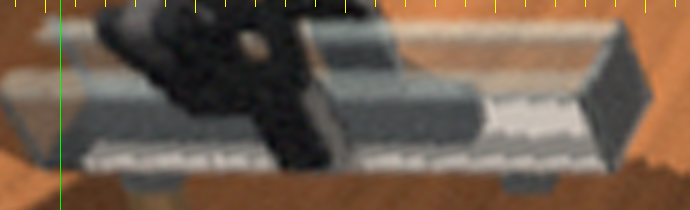

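Emit:
{"method": "apply_moves", "body": {
  "plan": [0, 0, 0, 0, 0, 0, 0, 0, 0, 0, 0, 0, 0, 0, 0, 0, 0, 0]
}}

```text
clock: 10.02
eef_pos: [0.6402, -0.0893, 0.1591]
tool_rot: [-0.035, 0.994, 0.004, 0.103]
ft_force: [-0.0, 0.1, -4.0]
grip_width: 0.0348
```

```bash
python3 - <<'E'
from h import *
tlt(); strip(out='p10.png'); c=optics.camera('scene'); crop(c,240,195,60,50,12,'q10.png')
E
```

```text
t 10.02 tilt deg 11.86 pos [ 0.6402 -0.0893  0.1591] T_y(tool) [-0.031  0.267  0.003] F [-0.   0.1 -4. ]
```

View pics/p10.png

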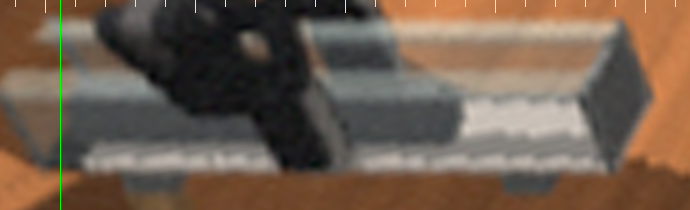

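View pics/q10.png

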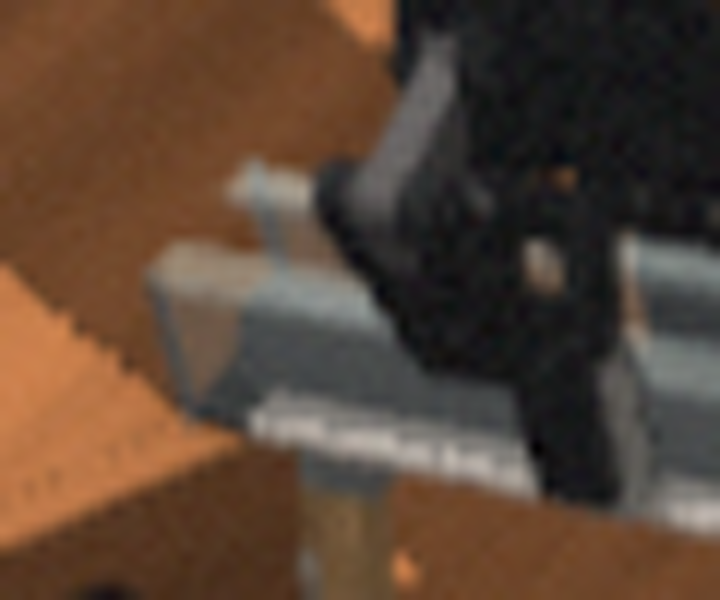

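Emit:
{"method": "apply_moves", "body": {
  "plan": [0, 0, 0, 0, 0.03, 0, 0, 0, 0, 0, 0.065, 0, 0, 0, 0, 0, 0.1, 0, 0, 0, 0, 0, 0.135, 0, 0, 0, 0, 0, 0.165, 0, 0, 0, 0, 0, 0.19, 0, 0, 0, 0, 0, 0.205, 0, 0, 0, 0, 0, 0.207, 0, 0, 0, 0, 0, 0.207, 0]
}}

```text
clock: 10.87
eef_pos: [0.6405, -0.0893, 0.1588]
tool_rot: [-0.036, 0.999, 0.0, 0.0]
ft_force: [0.4, 0.0, -3.5]
grip_width: 0.035
```

```bash
python3 - <<'E'
from h import *
tlt(); strip(out='p11.png'); c=optics.camera('scene'); crop(c,240,195,60,50,12,'q11.png')
st(); go((.639,-.0892,.0335),-3.07)
E
```

```text
t 10.87 tilt deg 0.02 pos [ 0.6405 -0.0893  0.1588] T_y(tool) [-0.032 -0.029  0.009] F [ 0.4  0.  -3.5]
t 10.97 pos [ 0.64   -0.0893  0.159 ] F [ 0.1 -0.6 -3.6] w 0.0354 q [-0.139  0.569  0.31   1.312  0.    -0.21 ]
[[-0.997 -0.071  0.   ]
 [-0.071  0.997  0.   ]
 [-0.     0.    -1.   ]]
shift [0.001  0.0002 0.1255] rot [ 0.      0.0003 -0.0005]
```

View pics/p11.png

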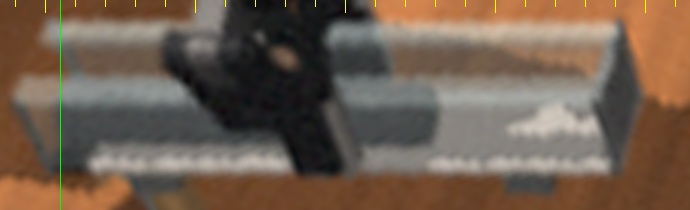

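View pics/q11.png

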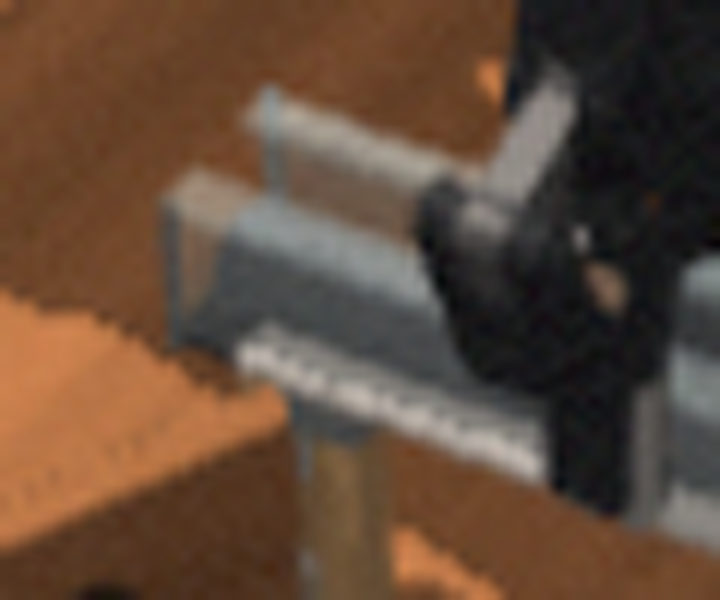

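```bash
python3 - <<'E'
from w import *
for n,b in(('scene',(220,185,130,110,6)),('top',(280,90,140,130,5))):
    c=optics.camera(n); wire(c,[(.640,-.0893,-3.07,.1453)],*b,n+'v1.png')
E
```

```text
(no output)
```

View pics/scenev1.png

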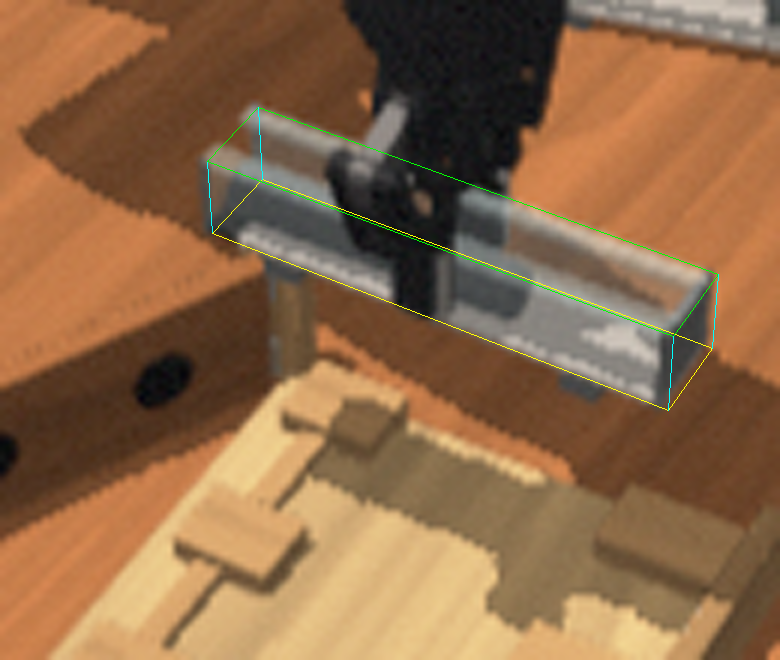

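View pics/topv1.png

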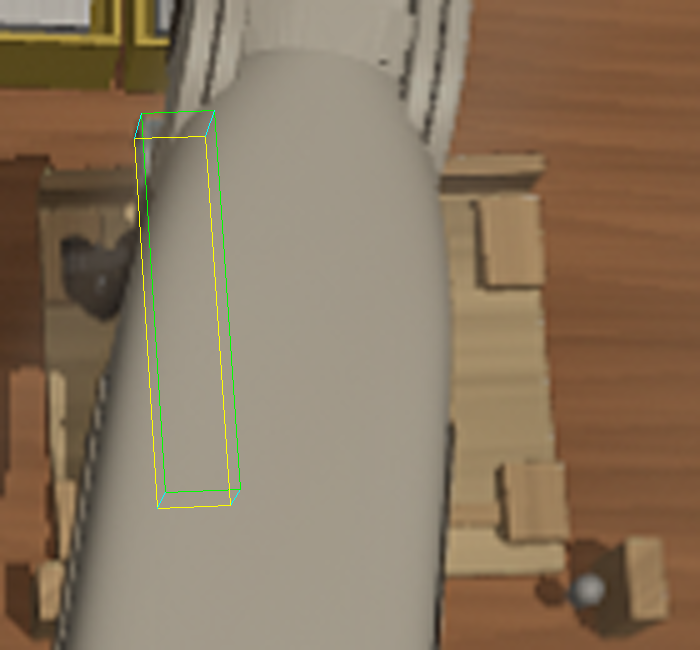

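Emit:
{"method": "apply_moves", "body": {
  "plan": [-0.001, 0, 0.004, 0, 0, 0, -0.002, 0, 0.012, 0, 0, 0, -0.003, 0, 0.024, 0, 0, 0, -0.004, 0, 0.038, 0, 0, 0, -0.0045, 0, 0.053, 0, 0, 0, -0.0045, 0, 0.068, 0, 0, 0, -0.0045, 0, 0.083, 0, 0, 0, -0.0045, 0, 0.097, 0, 0, 0, -0.0045, 0, 0.108, 0, 0, 0, -0.0045, 0, 0.115, 0, 0, 0, -0.0045, 0, 0.118, 0, 0, 0, -0.0045, 0, 0.118, 0, 0, 0]
}}

```text
clock: 12.07
eef_pos: [0.6442, -0.0889, 0.0402]
tool_rot: [-0.036, 0.999, 0.0, -0.001]
ft_force: [0.8, 0.8, -3.3]
grip_width: 0.0353
```

```bash
python3 - <<'E'
from w import *
o=st()
p=o['eef_pos']
c=optics.camera('scene'); wire(c,[(p[0]-.001,p[1],-3.07,p[2]-.0137)],220,215,130,110,6,'v2.png')
E
```

```text
t 12.07 pos [ 0.6442 -0.0889  0.0402] F [ 0.8  0.8 -3.3] w 0.0353 q [-0.137  0.666  0.159  1.064  0.    -0.208]
[[-0.997 -0.071 -0.001]
 [-0.071  0.997  0.   ]
 [ 0.001  0.    -1.   ]]
```

View pics/v2.png

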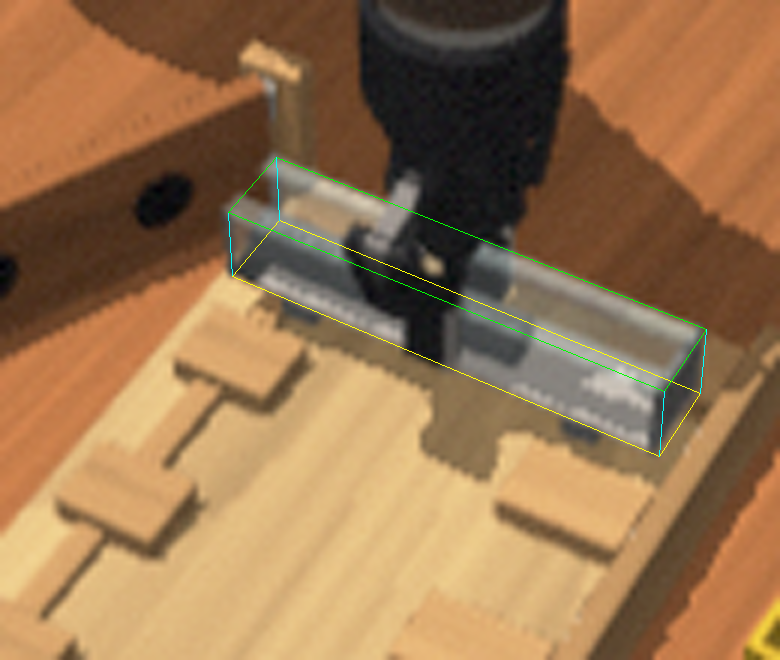

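Emit:
{"method": "apply_moves", "body": {
  "plan": [0, 0, 0.004, 0, 0, 0, 0, 0, 0.008, 0, 0, 0, 0, 0, 0.011, 0, 0, 0, 0, 0, 0.013, 0, 0, 0, 0, 0, 0.0145, 0, 0, 0, 0, 0, 0.0145, 0, 0, 0]
}}

```text
clock: 12.62
eef_pos: [0.6443, -0.089, 0.0261]
tool_rot: [-0.036, 0.999, 0.0, -0.0]
ft_force: [0.9, 0.9, -3.9]
grip_width: 0.0352
```

```bash
python3 - <<'E'
from w import *
o=st()
p=o['eef_pos']
c=optics.camera('scene'); wire(c,[],220,215,130,110,6,'v3.png')
E
```

```text
t 12.62 pos [ 0.6443 -0.089   0.0261] F [ 0.9  0.9 -3.9] w 0.0352 q [-0.137  0.68   0.144  1.035 -0.    -0.208]
[[-0.997 -0.071 -0.001]
 [-0.071  0.997  0.   ]
 [ 0.001  0.    -1.   ]]
```

View pics/v3.png

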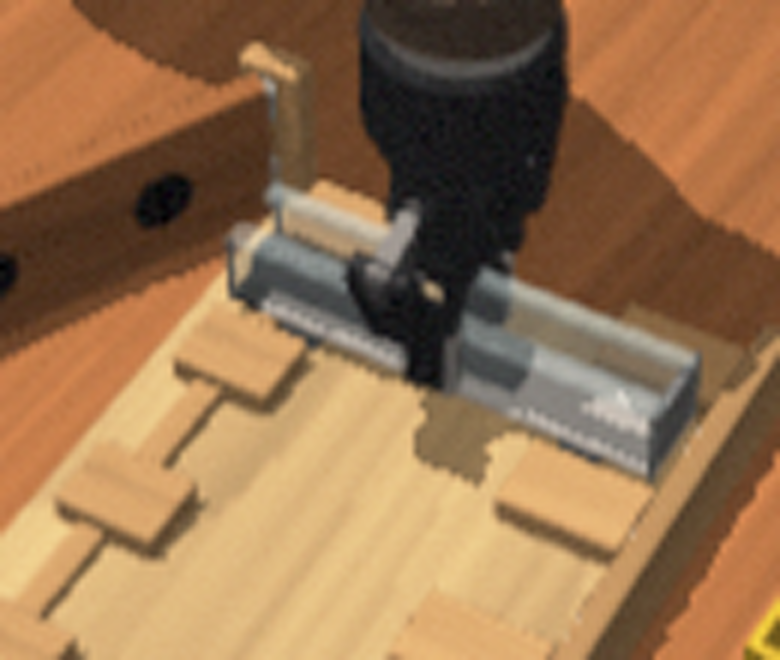

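Emit:
{"method": "apply_moves", "body": {
  "plan": [0, 0, 0.001, 0, 0, 0, 0, 0, 0.002, 0, 0, 0, 0, 0, 0.002, 0, 0, 0]
}}

```text
clock: 12.92
eef_pos: [0.6449, -0.089, 0.0257]
tool_rot: [-0.036, 0.999, -0.0, 0.001]
ft_force: [-2.9, -0.6, 2.9]
grip_width: 0.0351
```

Emit:
{"method": "apply_moves", "body": {
  "plan": [0, 0, 0, 0, 0, 0, 0, 0, 0, 0, 0, 0, 0, 0, 0, 0, 0, 0, 0, 0, 0, 0, 0, 0, 0, 0, 0, 0, 0, 0],
  "grip": 0.054
}}

```text
clock: 13.33
eef_pos: [0.6448, -0.089, 0.0246]
tool_rot: [-0.036, 0.999, -0.0, 0.0]
ft_force: [-0.4, -0.5, -0.0]
grip_width: 0.0537
```

Emit:
{"method": "apply_moves", "body": {
  "plan": [0, 0, -0.01, 0, 0, 0, 0, 0, -0.03, 0, 0, 0, 0, 0, -0.06, 0, 0, 0, 0, 0, -0.095, 0, 0, 0, 0, 0, -0.13, 0, 0, 0, 0, 0, -0.15, 0, 0, 0, 0, 0, -0.15, 0, 0, 0]
}}

```text
clock: 13.92
eef_pos: [0.6481, -0.0895, 0.1825]
tool_rot: [-0.036, 0.999, -0.001, 0.006]
ft_force: [0.5, -0.4, 0.8]
grip_width: 0.0545
```

```bash
python3 - <<'E'
from w import *
o=st()
c=optics.camera('scene'); wire(c,[(.643,-.0885,-3.07,.012)],220,215,130,110,6,'v4.png')
wire(c,[(0.5315,0.403,2.965),(.5534,.2733,-2.858)],260,100,160,130,5,'v5.png')
go((.5315,.403,.17),2.965)
E
```

```text
t 13.92 pos [ 0.6481 -0.0895  0.1825] F [ 0.5 -0.4  0.8] w 0.0545 q [-0.137  0.565  0.364  1.358 -0.    -0.208]
[[-0.997 -0.071  0.012]
 [-0.071  0.997 -0.002]
 [-0.012 -0.003 -1.   ]]
shift [0.0802 0.4993 0.0078] rot [-0.0007  0.0083  0.2478]
```

View pics/v4.png

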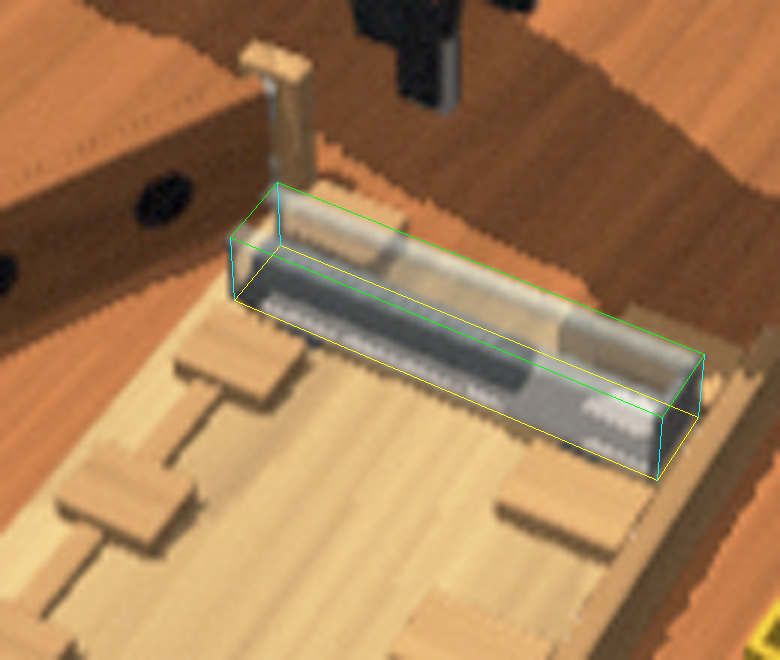

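View pics/v5.png

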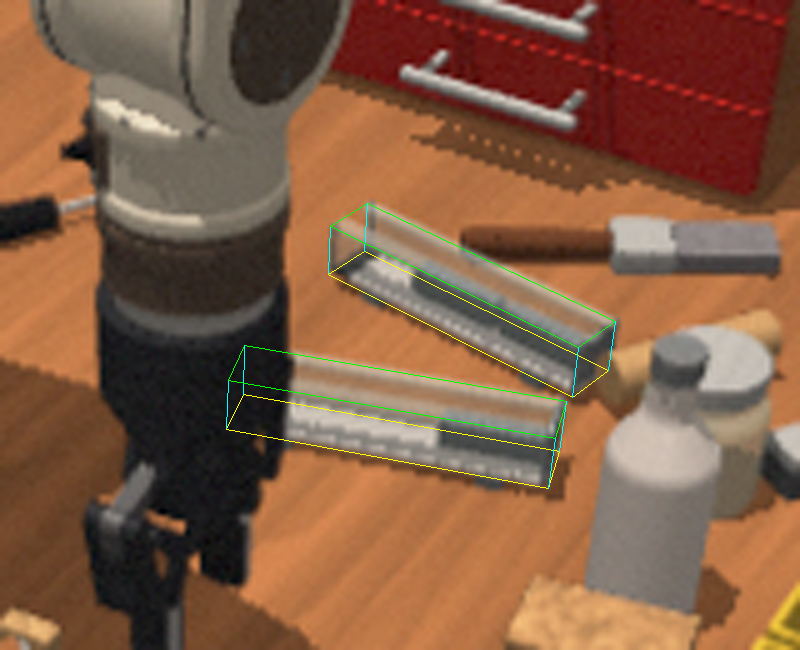

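Emit:
{"method": "apply_moves", "body": {
  "plan": [0.04, 0.03, 0, 0, 0.008, 0.02, 0.06, 0.065, 0, 0, 0.008, 0.04, 0.08, 0.1, 0, 0, 0.008, 0.06, 0.09, 0.14, 0, 0, 0.008, 0.08, 0.1, 0.18, 0, 0, 0.008, 0.1, 0.1, 0.22, 0, 0, 0.008, 0.12, 0.1, 0.26, 0, 0, 0.008, 0.14, 0.1, 0.3, 0, 0, 0.008, 0.16, 0.1, 0.34, 0, 0, 0.008, 0.18, 0.1, 0.38, 0, 0, 0.008, 0.2, 0.1, 0.42, 0, 0, 0.008, 0.22, 0.09, 0.45, 0, 0, 0.008, 0.248],
  "grip": 0.07
}}

```text
clock: 14.97
eef_pos: [0.52, 0.3562, 0.1732]
tool_rot: [0.087, 0.996, -0.001, -0.006]
ft_force: [0.7, -1.1, 0.4]
grip_width: 0.0702
```

```bash
python3 - <<'E'
from w import *
o=st()
c=optics.camera('scene'); 
wire(c,[(0.5315,0.403,2.965),(.5534,.2733,-2.858)],260,100,160,130,5,'v6.png')
go((.5315,.403,.17),2.965)
E
```

```text
t 14.97 pos [0.52   0.3562 0.1732] F [ 0.7 -1.1  0.4] w 0.0702 q [0.598 0.537 0.294 1.337 0.006 0.773]
[[-0.985  0.174 -0.011]
 [ 0.174  0.985 -0.001]
 [ 0.011 -0.003 -1.   ]]
shift [-0.0024  0.0426  0.0023] rot [ 0.0019 -0.0096  0.0043]
```

View pics/v6.png

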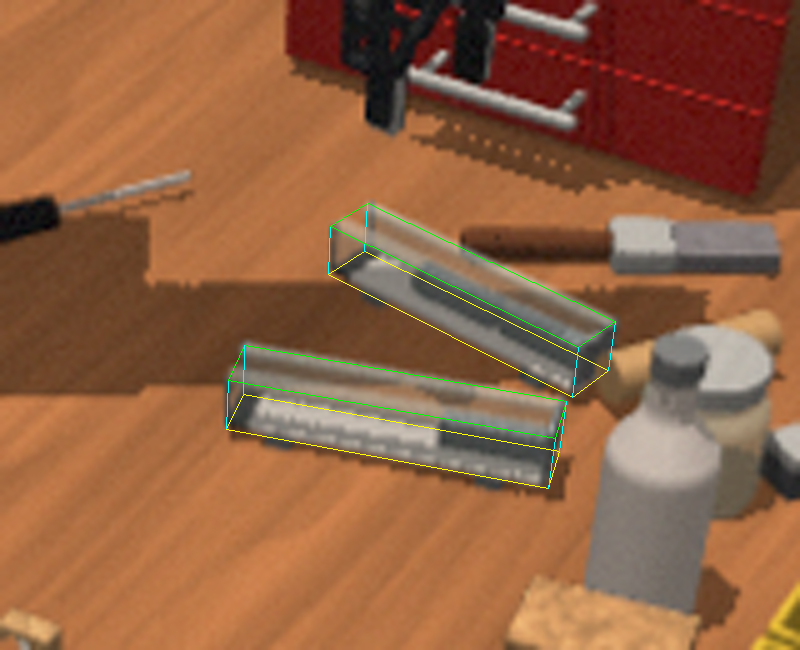

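Emit:
{"method": "apply_moves", "body": {
  "plan": [-0.001, 0.015, 0.0, 0, 0, 0, -0.002, 0.03, 0.01, 0, -0.009, 0.004, -0.002, 0.0425, 0.03, 0, -0.009, 0.004, -0.002, 0.0425, 0.06, 0, -0.009, 0.004, -0.002, 0.0425, 0.08, 0, -0.009, 0.004, -0.002, 0.0425, 0.085, 0, -0.009, 0.004, -0.002, 0.0425, 0.085, 0, -0.009, 0.004]
}}

```text
clock: 15.6
eef_pos: [0.5297, 0.3933, 0.0858]
tool_rot: [0.091, 0.996, -0.003, -0.002]
ft_force: [-0.7, -0.2, 0.2]
grip_width: 0.0699
```

```bash
python3 - <<'E'
from w import *
o=st()
c=optics.camera('scene'); 
wire(c,[],260,100,160,130,5,'v7.png')
go((.5315,.403,.012),2.965)
E
```

```text
t 15.6 pos [0.5297 0.3933 0.0858] F [-0.7 -0.2  0.2] w 0.0699 q [ 0.639  0.649  0.255  1.183 -0.002  0.821]
[[-0.984  0.18  -0.005]
 [ 0.18   0.984 -0.005]
 [ 0.004 -0.006 -1.   ]]
shift [0.001  0.009  0.0762] rot [-0.0031 -0.0008 -0.0047]
```

View pics/v7.png

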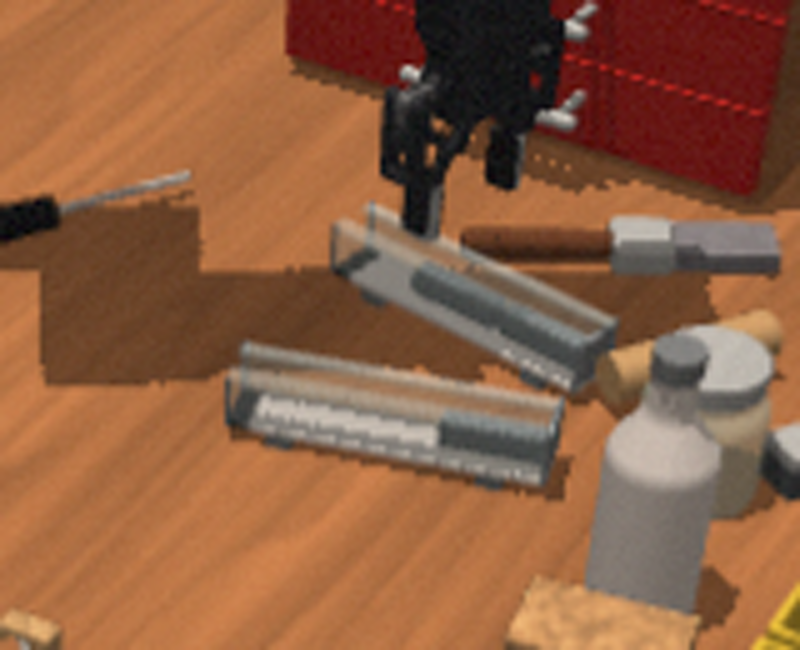

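Emit:
{"method": "apply_moves", "body": {
  "plan": [0.001, 0.009, 0, 0, 0, -0.004, 0.001, 0.009, 0.005, 0, 0, -0.004, 0.001, 0.009, 0.005, 0, 0, -0.004]
}}

```text
clock: 15.9
eef_pos: [0.533, 0.405, 0.0854]
tool_rot: [0.088, 0.996, 0.0, 0.001]
ft_force: [0.1, -0.0, -0.2]
grip_width: 0.0699
```

```bash
python3 - <<'E'
from w import *
o=st()
go((.5315,.403,.012),2.965)
E
```

```text
t 15.9 pos [0.533  0.405  0.0854] F [ 0.1 -0.  -0.2] w 0.0699 q [ 6.510e-01  6.610e-01  2.750e-01  1.182e+00 -1.000e-03  8.270e-01]
[[-0.984  0.175  0.003]
 [ 0.175  0.984  0.   ]
 [-0.003  0.001 -1.   ]]
shift [ 0.0013 -0.0023  0.0734] rot [0.0009 0.0028 0.0003]
```

Emit:
{"method": "apply_moves", "body": {
  "plan": [0.001, -0.002, 0.01, 0, 0, 0, 0.001, -0.002, 0.028, 0, 0, 0, 0.001, -0.002, 0.046, 0, 0, 0, 0.001, -0.002, 0.06, 0, 0, 0, 0.001, -0.002, 0.069, 0, 0, 0, 0.001, -0.002, 0.0725, 0, 0, 0, 0.001, -0.002, 0.0725, 0, 0, 0]
}}

```text
clock: 16.48
eef_pos: [0.5304, 0.4016, 0.0109]
tool_rot: [0.088, 0.996, -0.001, -0.0]
ft_force: [-0.2, -0.8, 0.2]
grip_width: 0.0699
```

```bash
python3 - <<'E'
from w import *
o=st()
c=optics.camera('scene'); 
wire(c,[(0.5315,0.403,2.965)],260,100,160,130,5,'v8.png')
E
```

```text
t 16.48 pos [0.5304 0.4016 0.0109] F [-0.2 -0.8  0.2] w 0.0699 q [ 0.649  0.723  0.182  1.032 -0.002  0.826]
[[-0.984  0.176 -0.001]
 [ 0.176  0.984 -0.002]
 [ 0.    -0.002 -1.   ]]
```

View pics/v8.png

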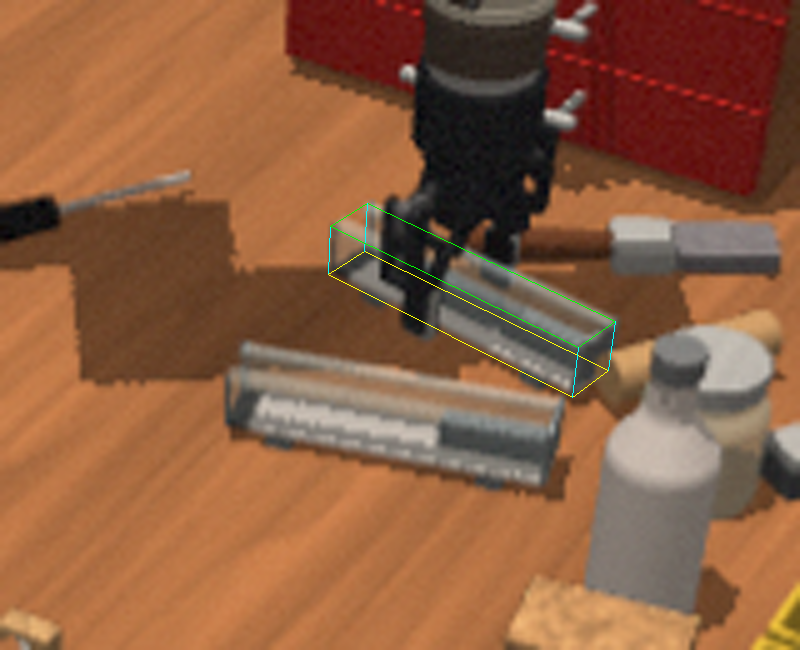

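Emit:
{"method": "apply_moves", "body": {
  "plan": [0, 0, 0, 0, 0, 0, 0, 0, 0, 0, 0, 0, 0, 0, 0, 0, 0, 0, 0, 0, 0, 0, 0, 0, 0, 0, 0, 0, 0, 0, 0, 0, 0, 0, 0, 0, 0, 0, 0, 0, 0, 0, 0, 0, 0, 0, 0, 0],
  "grip": 0.02
}}

```text
clock: 17.2
eef_pos: [0.532, 0.4032, 0.0136]
tool_rot: [0.088, 0.996, 0.001, 0.002]
ft_force: [0.1, 1.2, 5.3]
grip_width: 0.0353
```

```bash
python3 - <<'E'
from w import *
o=st()
c=optics.camera('scene'); 
wire(c,[(0.5315,0.403,2.965)],260,100,160,130,5,'v9.png')
E
```

```text
t 17.2 pos [0.532  0.4032 0.0136] F [0.1 1.2 5.3] w 0.0353 q [ 6.490e-01  7.210e-01  1.850e-01  1.032e+00 -1.000e-03  8.260e-01]
[[-0.984  0.176  0.003]
 [ 0.176  0.984  0.001]
 [-0.003  0.002 -1.   ]]
```

View pics/v9.png

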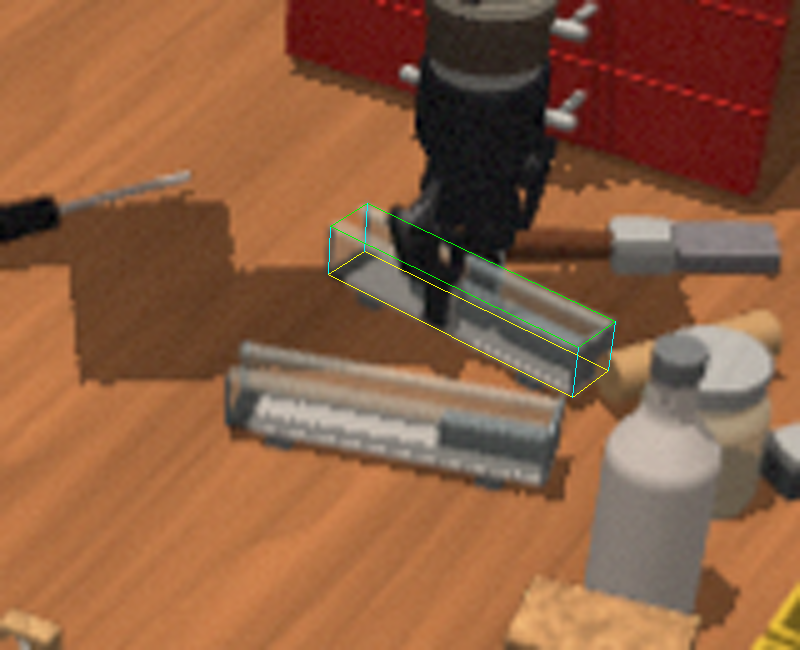

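Gripped, finger near the tube's middle. Lift.

Emit:
{"method": "apply_moves", "body": {
  "plan": [0, 0, -0.003, 0, 0, 0, 0, 0, -0.01, 0, 0, 0, 0, 0, -0.02, 0, 0, 0, 0, 0, -0.035, 0, 0, 0, 0, 0, -0.055, 0, 0, 0, 0, 0, -0.078, 0, 0, 0, 0, 0, -0.1, 0, 0, 0, 0, 0, -0.12, 0, 0, 0, 0, 0, -0.137, 0, 0, 0, 0, 0, -0.146, 0, 0, 0, 0, 0, -0.15, 0, 0, 0, 0, 0, -0.15, 0, 0, 0]
}}

```text
clock: 18.25
eef_pos: [0.5311, 0.4024, 0.1627]
tool_rot: [0.088, 0.996, -0.0, 0.001]
ft_force: [-0.0, -0.9, -3.7]
grip_width: 0.0352
```

```bash
python3 - <<'E'
from w import *
o=st()
M=R.from_euler('z',.07).as_matrix()
t=M@[.0035,-.082,0]+[.641,-.089,0]; print(t)
go((t[0],t[1],.16),-3.07)
E
```

```text
t 18.25 pos [0.5311 0.4024 0.1627] F [-0.  -0.9 -3.7] w 0.0352 q [ 0.649  0.609  0.389  1.35  -0.002  0.826]
[[-0.984  0.176  0.002]
 [ 0.176  0.984 -0.001]
 [-0.002 -0.    -1.   ]]
[ 0.65022674 -0.17055438  0.        ]
shift [-0.2181 -0.543   0.0033] rot [-0.0006  0.0017 -0.2485]
```

```bash
python3 - <<'E'
from w import *
c=optics.camera('top')
for p in [(190,138),(190,112)]: print(at_z(c,p,0),at_z(c,p,.17))
go((.51,.13,.175),3.09)
E
```

```text
[ 7.18693723e-01  2.47189056e-01 -2.22044605e-16] [0.6650417 0.2220447 0.17     ]
[0.79523303 0.25132741 0.        ] [0.73203668 0.22566701 0.17      ]
shift [-0.0276 -0.2715 -0.0131] rot [-0.0017  0.0003 -0.1253]
```

Emit:
{"method": "apply_moves", "body": {
  "plan": [0, -0.003, 0, 0, 0, -0.001, -0.001, -0.013, -0.001, 0, 0, -0.006, -0.003, -0.031, -0.002, 0, 0, -0.014, -0.006, -0.057, -0.003, 0, 0, -0.026, -0.009, -0.087, -0.005, 0, 0, -0.04, -0.012, -0.118, -0.007, 0, 0, -0.054, -0.015, -0.15, -0.009, 0, 0, -0.069, -0.018, -0.182, -0.011, 0, 0, -0.084, -0.021, -0.213, -0.012, 0, 0, -0.098, -0.024, -0.24, -0.013, 0, 0, -0.11, -0.027, -0.26, -0.013, 0, 0, -0.12, -0.028, -0.2715, -0.013, 0, 0, -0.125]
}}

```text
clock: 19.3
eef_pos: [0.5093, 0.1265, 0.1747]
tool_rot: [0.027, 1.0, -0.002, -0.0]
ft_force: [0.4, -0.5, -3.6]
grip_width: 0.035
```

Emit:
{"method": "apply_moves", "body": {
  "plan": [0, 0, 0, 0, 0, 0]
}}

```text
clock: 19.38
eef_pos: [0.5093, 0.1266, 0.1746]
tool_rot: [0.028, 1.0, -0.002, -0.001]
ft_force: [-0.2, 0.4, -3.3]
grip_width: 0.0354
```

```bash
python3 - <<'E'
from w import *
o=st()
go((.6502,-.1706,.175),-3.07)
E
```

```text
t 19.38 pos [0.5093 0.1266 0.1746] F [-0.2  0.4 -3.3] w 0.0354 q [ 0.245  0.322 -0.035  1.216 -0.003  0.301]
[[-0.998  0.056 -0.001]
 [ 0.056  0.998 -0.003]
 [ 0.001 -0.003 -1.   ]]
shift [-0.1573 -0.2889  0.0004] rot [-0.0032 -0.0014 -0.1273]
```

Emit:
{"method": "apply_moves", "body": {
  "plan": [-0.002, -0.003, 0, 0, 0, -0.001, -0.008, -0.014, 0, 0, 0, -0.006, -0.018, -0.034, 0, 0, 0, -0.015, -0.033, -0.062, 0, 0, 0, -0.027, -0.052, -0.096, 0, 0, 0, -0.042, -0.073, -0.134, 0, 0, 0, -0.06, -0.094, -0.172, 0, 0, 0, -0.077, -0.114, -0.208, 0, 0, 0, -0.092, -0.131, -0.24, 0, 0, 0, -0.106, -0.144, -0.265, 0, 0, 0, -0.117, -0.153, -0.281, 0, 0, 0, -0.124, -0.157, -0.289, 0, 0, 0, -0.127]
}}

```text
clock: 20.38
eef_pos: [0.6533, -0.169, 0.1742]
tool_rot: [-0.037, 0.999, -0.001, 0.0]
ft_force: [-0.3, 0.3, -3.2]
grip_width: 0.0349
```

Emit:
{"method": "apply_moves", "body": {
  "plan": [0, 0, 0, 0, 0, 0]
}}

```text
clock: 20.47
eef_pos: [0.6528, -0.168, 0.1743]
tool_rot: [-0.037, 0.999, -0.001, -0.0]
ft_force: [-0.4, 0.5, -4.0]
grip_width: 0.0348
```

```bash
python3 - <<'E'
from w import *
o=st()
go((.6502,-.1706,.175),-3.07)
strip(out='r0.png'); c=optics.camera('scene'); wire(c,[(.643,-.0885,-3.07,.012)],200,180,160,150,4.2,'r0w.png')
E
```

```text
t 20.47 pos [ 0.6528 -0.168   0.1743] F [-0.4  0.5 -4. ] w 0.0348 q [-2.510e-01  6.220e-01  4.420e-01  1.391e+00 -1.000e-03 -3.250e-01]
[[-0.997 -0.073 -0.   ]
 [-0.073  0.997 -0.001]
 [ 0.    -0.001 -1.   ]]
shift [ 0.0028 -0.0024 -0.0007] rot [-0.0011 -0.0004  0.002 ]
```

View pics/r0.png

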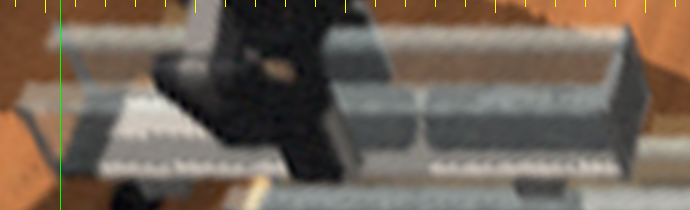

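View pics/r0w.png

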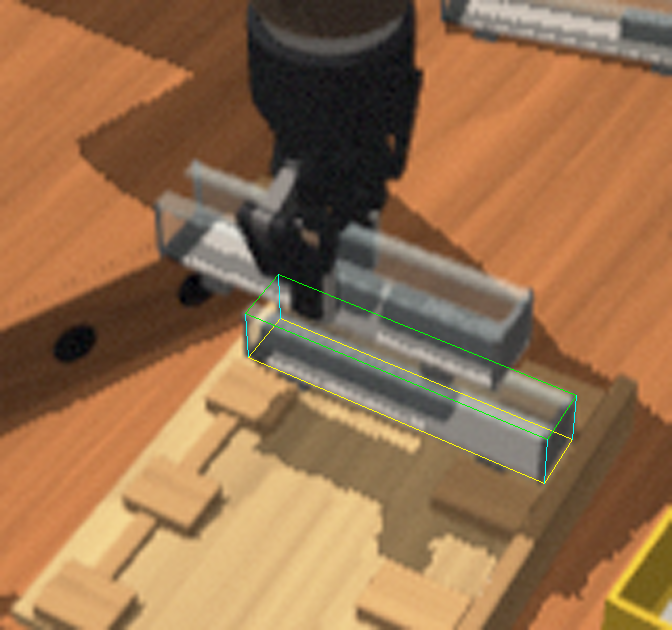

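Emit:
{"method": "apply_moves", "body": {
  "plan": [0, 0, 0, 0, -0.012, 0, 0, 0, 0, 0, -0.03, 0, 0, 0, 0, 0, -0.05, 0, 0, 0, 0, 0, -0.07, 0, 0, 0, 0, 0, -0.09, 0, 0, 0, 0, 0, -0.11, 0, 0, 0, 0, 0, -0.13, 0, 0, 0, 0, 0, -0.145, 0, 0, 0, 0, 0, -0.155, 0, 0, 0, 0, 0, -0.165, 0, 0, 0, 0, 0, -0.17, 0, 0, 0, 0, 0, -0.17, 0]
}}

```text
clock: 21.57
eef_pos: [0.6522, -0.1663, 0.1759]
tool_rot: [-0.038, 0.996, 0.003, 0.085]
ft_force: [-0.4, -0.3, -4.0]
grip_width: 0.0351
```

```bash
python3 - <<'E'
from h import *
tlt(); strip(out='r1.png')
E
```

```text
t 21.57 tilt deg 9.79 pos [ 0.6522 -0.1663  0.1759] T_y(tool) [-0.034  0.37   0.   ] F [-0.4 -0.3 -4. ]
```

View pics/r1.png

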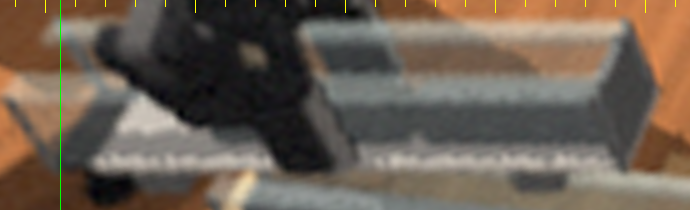

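Emit:
{"method": "apply_moves", "body": {
  "plan": [0, 0, 0, 0, -0.009, 0, 0, 0, 0, 0, -0.017, 0, 0, 0, 0, 0, -0.017, 0]
}}

```text
clock: 21.87
eef_pos: [0.6522, -0.1667, 0.1755]
tool_rot: [-0.037, 0.995, 0.003, 0.094]
ft_force: [0.8, -0.1, -3.7]
grip_width: 0.0353
```

```bash
python3 - <<'E'
from h import *
tlt(); strip(out='r2.png')
E
```

```text
t 21.87 tilt deg 10.76 pos [ 0.6522 -0.1667  0.1755] T_y(tool) [-0.023  0.423  0.006] F [ 0.8 -0.1 -3.7]
```

View pics/r2.png

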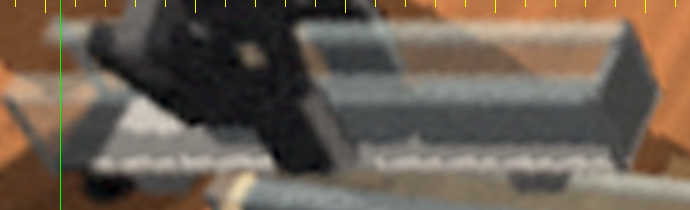

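Emit:
{"method": "apply_moves", "body": {
  "plan": [0, 0, 0, 0, -0.009, 0, 0, 0, 0, 0, -0.009, 0, 0, 0, 0, 0, -0.009, 0]
}}

```text
clock: 22.17
eef_pos: [0.6524, -0.1666, 0.1758]
tool_rot: [-0.037, 0.994, 0.003, 0.098]
ft_force: [-0.2, 0.8, -3.1]
grip_width: 0.0351
```

```bash
python3 - <<'E'
from h import *
tlt(); strip(out='r3.png')
E
```

```text
t 22.17 tilt deg 11.27 pos [ 0.6524 -0.1666  0.1758] T_y(tool) [0.019 0.429 0.005] F [-0.2  0.8 -3.1]
```

Emit:
{"method": "apply_moves", "body": {
  "plan": [0, 0, 0, 0, -0.009, 0, 0, 0, 0, 0, -0.009, 0, 0, 0, 0, 0, -0.009, 0]
}}

```text
clock: 22.47
eef_pos: [0.6524, -0.1666, 0.1758]
tool_rot: [-0.037, 0.994, 0.003, 0.103]
ft_force: [0.9, 0.1, -3.1]
grip_width: 0.035
```

```bash
python3 - <<'E'
from h import *
tlt(); strip(out='r4.png')
a=[cv2.imread(f'pics/r{i}.png') for i in (1,2,3,4)]
cv2.imwrite('pics/r1234.png',cv2.resize(np.vstack([x[60:200] for x in a]),None,fx=1,fy=1))
E
```

```text
t 22.47 tilt deg 11.79 pos [ 0.6524 -0.1666  0.1758] T_y(tool) [-0.009  0.373  0.01 ] F [ 0.9  0.1 -3.1]
```

View pics/r1234.png

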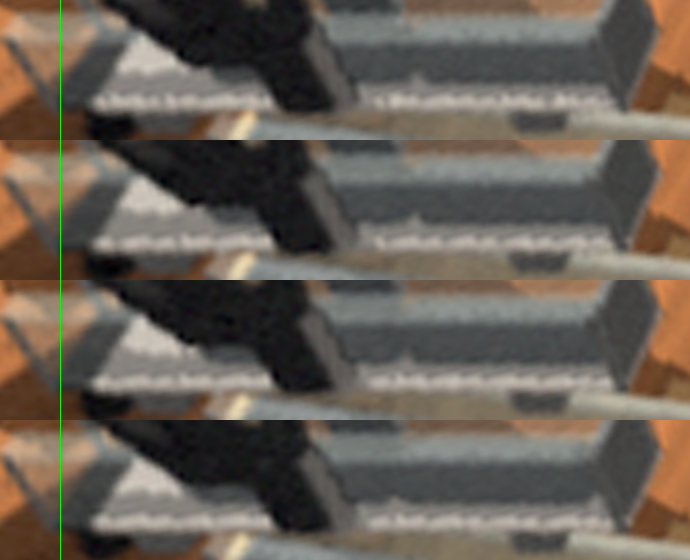

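Emit:
{"method": "apply_moves", "body": {
  "plan": [0, 0, 0, 0, -0.006, 0, 0, 0, 0, 0, -0.006, 0, 0, 0, 0, 0, -0.006, 0, 0, 0, 0, 0, -0.006, 0]
}}

```text
clock: 22.85
eef_pos: [0.6525, -0.1666, 0.1758]
tool_rot: [-0.037, 0.994, 0.003, 0.106]
ft_force: [0.0, -0.2, -3.6]
grip_width: 0.0352
```

```bash
python3 - <<'E'
from h import *
tlt(); strip(out='r5.png')
E
```

```text
t 22.85 tilt deg 12.14 pos [ 0.6525 -0.1666  0.1758] T_y(tool) [ 0.01   0.446 -0.031] F [ 0.  -0.2 -3.6]
```

View pics/r5.png

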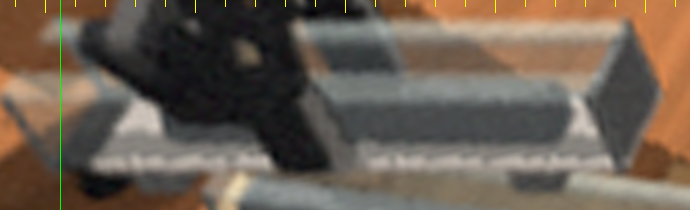

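Emit:
{"method": "apply_moves", "body": {
  "plan": [0, 0, 0, 0, 0.01, 0, 0, 0, 0, 0, 0.01, 0, 0, 0, 0, 0, 0.01, 0]
}}

```text
clock: 23.15
eef_pos: [0.6528, -0.1666, 0.1758]
tool_rot: [-0.038, 0.994, 0.003, 0.101]
ft_force: [0.4, -0.7, -4.1]
grip_width: 0.0353
```

```bash
python3 - <<'E'
from h import *
tlt(); strip(out='r6.png')
E
```

```text
t 23.15 tilt deg 11.57 pos [ 0.6528 -0.1666  0.1758] T_y(tool) [-0.028  0.359 -0.019] F [ 0.4 -0.7 -4.1]
```

View pics/r6.png

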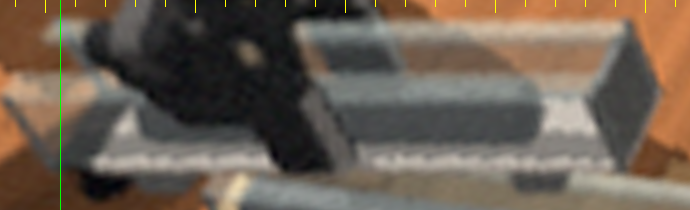

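Emit:
{"method": "apply_moves", "body": {
  "plan": [0, 0, 0, 0, 0, 0, 0, 0, 0, 0, 0, 0, 0, 0, 0, 0, 0, 0]
}}

```text
clock: 23.45
eef_pos: [0.6525, -0.1666, 0.1758]
tool_rot: [-0.037, 0.994, 0.003, 0.101]
ft_force: [0.6, 0.6, -3.6]
grip_width: 0.0351
```

```bash
python3 - <<'E'
from h import *
tlt(); strip(out='r7.png')
E
```

```text
t 23.45 tilt deg 11.56 pos [ 0.6525 -0.1666  0.1758] T_y(tool) [0.001 0.425 0.039] F [ 0.6  0.6 -3.6]
```

View pics/r7.png

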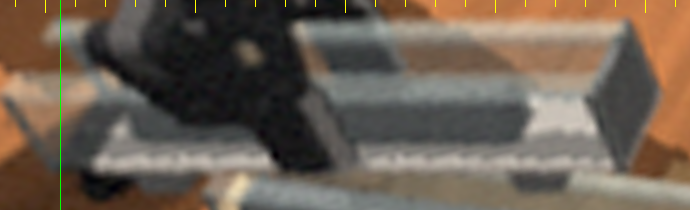

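Emit:
{"method": "apply_moves", "body": {
  "plan": [0, 0, 0, 0, -0.004, 0, 0, 0, 0, 0, -0.004, 0, 0, 0, 0, 0, -0.004, 0, 0, 0, 0, 0, -0.004, 0]
}}

```text
clock: 23.83
eef_pos: [0.6525, -0.1666, 0.1758]
tool_rot: [-0.037, 0.994, 0.003, 0.103]
ft_force: [-0.4, 0.6, -3.3]
grip_width: 0.0351
```

```bash
python3 - <<'E'
from h import *
tlt(); strip(out='r8.png')
E
```

```text
t 23.83 tilt deg 11.8 pos [ 0.6525 -0.1666  0.1758] T_y(tool) [-0.017  0.332 -0.006] F [-0.4  0.6 -3.3]
```

View pics/r8.png

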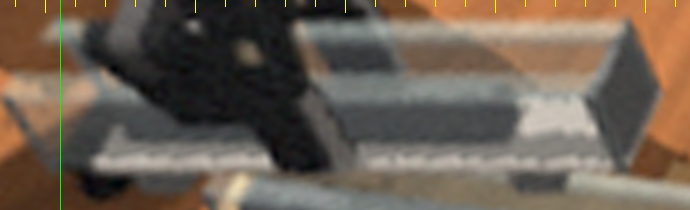

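Emit:
{"method": "apply_moves", "body": {
  "plan": [0, 0, 0, 0, -0.006, 0, 0, 0, 0, 0, -0.006, 0, 0, 0, 0, 0, -0.006, 0, 0, 0, 0, 0, -0.006, 0]
}}

```text
clock: 24.22
eef_pos: [0.6525, -0.1666, 0.1758]
tool_rot: [-0.037, 0.994, 0.003, 0.106]
ft_force: [-0.6, 0.4, -3.9]
grip_width: 0.0352
```

```bash
python3 - <<'E'
from h import *
tlt(); strip(out='r9.png')
E
```

```text
t 24.22 tilt deg 12.14 pos [ 0.6525 -0.1666  0.1758] T_y(tool) [-0.02   0.354 -0.026] F [-0.6  0.4 -3.9]
```

View pics/r9.png

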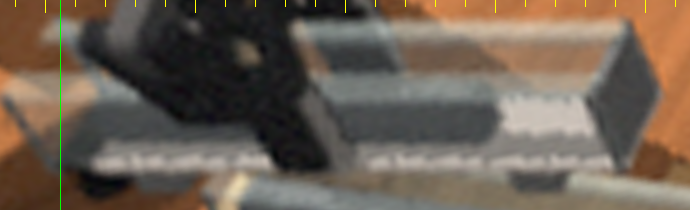

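Emit:
{"method": "apply_moves", "body": {
  "plan": [0, 0, 0, 0, 0.004, 0, 0, 0, 0, 0, 0.004, 0]
}}

```text
clock: 24.43
eef_pos: [0.6526, -0.1666, 0.1758]
tool_rot: [-0.037, 0.994, 0.003, 0.104]
ft_force: [0.1, 0.5, -3.6]
grip_width: 0.0353
```

```bash
python3 - <<'E'
from h import *
tlt(); strip(out='r10.png')
E
```

```text
t 24.43 tilt deg 11.9 pos [ 0.6526 -0.1666  0.1758] T_y(tool) [-0.024  0.301  0.001] F [ 0.1  0.5 -3.6]
```

View pics/r10.png

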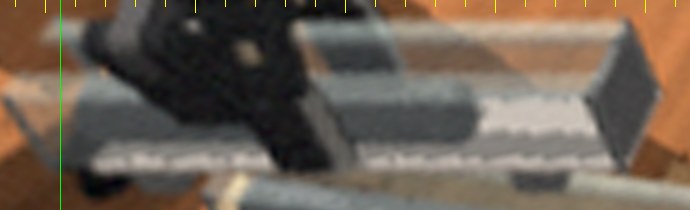

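Emit:
{"method": "apply_moves", "body": {
  "plan": [0, 0, 0, 0, 0.03, 0, 0, 0, 0, 0, 0.065, 0, 0, 0, 0, 0, 0.1, 0, 0, 0, 0, 0, 0.135, 0, 0, 0, 0, 0, 0.165, 0, 0, 0, 0, 0, 0.19, 0, 0, 0, 0, 0, 0.205, 0, 0, 0, 0, 0, 0.208, 0, 0, 0, 0, 0, 0.208, 0]
}}

```text
clock: 25.23
eef_pos: [0.6529, -0.1666, 0.1755]
tool_rot: [-0.038, 0.999, -0.001, 0.0]
ft_force: [0.1, 0.4, -4.1]
grip_width: 0.0353
```

```bash
python3 - <<'E'
from h import *
tlt(); strip(out='r11.png'); c=optics.camera('scene'); crop(c,225,205,60,50,12,'r11q.png');
E
```

```text
t 25.23 tilt deg 0.01 pos [ 0.6529 -0.1666  0.1755] T_y(tool) [ 0.039 -0.053  0.013] F [ 0.1  0.4 -4.1]
```

View pics/r11.png

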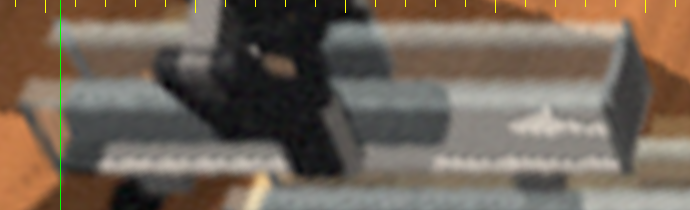

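View pics/r11q.png

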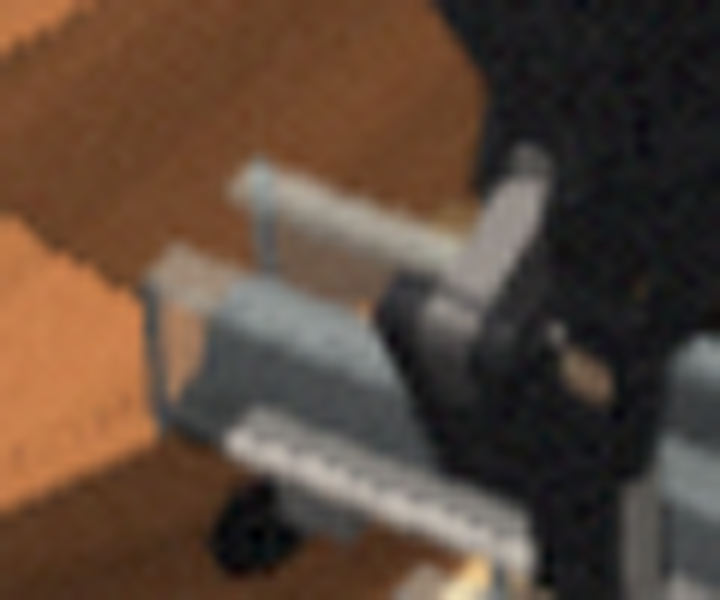

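```bash
python3 - <<'E'
from w import *
o=st(); p=o['eef_pos']; go((.6498,-.1706,.04),-3.07)
c=optics.camera('scene'); wire(c,[(p[0]-.0005,p[1],-3.07,p[2]-.0137)],200,190,160,150,4.2,'r12.png')
E
```

```text
t 25.33 pos [ 0.6524 -0.1666  0.1757] F [ 0.3 -0.8 -3.7] w 0.0355 q [-2.500e-01  6.200e-01  4.410e-01  1.392e+00 -1.000e-03 -3.250e-01]
[[-0.997 -0.075  0.   ]
 [-0.075  0.997 -0.001]
 [-0.    -0.001 -1.   ]]
shift [ 0.0029 -0.0036  0.1357] rot [-0.0012  0.0002  0.0035]
```

View pics/r12.png

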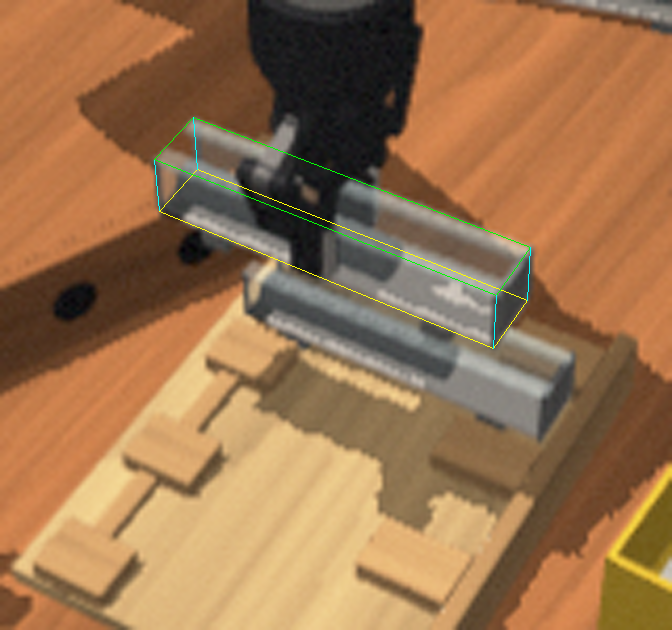

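Emit:
{"method": "apply_moves", "body": {
  "plan": [0.001, -0.001, 0.004, 0, 0, 0.001, 0.002, -0.002, 0.012, 0, 0, 0.003, 0.003, -0.003, 0.024, 0, 0, 0.003, 0.003, -0.0036, 0.04, 0, 0, 0.003, 0.003, -0.0036, 0.056, 0, 0, 0.003, 0.003, -0.0036, 0.074, 0, 0, 0.003, 0.003, -0.0036, 0.092, 0, 0, 0.003, 0.003, -0.0036, 0.108, 0, 0, 0.003, 0.003, -0.0036, 0.12, 0, 0, 0.003, 0.003, -0.0036, 0.129, 0, 0, 0.003, 0.003, -0.0036, 0.134, 0, 0, 0.003, 0.003, -0.0036, 0.134, 0, 0, 0.003]
}}

```text
clock: 26.38
eef_pos: [0.6489, -0.1705, 0.0404]
tool_rot: [-0.036, 0.999, -0.0, -0.001]
ft_force: [-0.1, 0.5, -3.7]
grip_width: 0.035
```

Emit:
{"method": "apply_moves", "body": {
  "plan": [0, 0, 0, 0, 0, 0]
}}

```text
clock: 26.47
eef_pos: [0.65, -0.1707, 0.0421]
tool_rot: [-0.036, 0.999, -0.001, 0.0]
ft_force: [-0.2, 0.1, -4.3]
grip_width: 0.0353
```

```bash
python3 - <<'E'
from w import *
o=st(); p=o['eef_pos']; go((.6498,-.1706,.0257),-3.07)
c=optics.camera('scene'); wire(c,[(p[0]-.0005,p[1],-3.07,p[2]-.0137)],200,220,160,150,4.2,'r13.png')
E
```

```text
t 26.47 pos [ 0.65   -0.1707  0.0421] F [-0.2  0.1 -4.3] w 0.0353 q [-2.560e-01  7.030e-01  2.340e-01  1.101e+00 -1.000e-03 -3.280e-01]
[[-0.997 -0.072  0.   ]
 [-0.072  0.997 -0.001]
 [-0.    -0.001 -1.   ]]
shift [0.0002 0.0001 0.0164] rot [-0.0014  0.0004  0.0005]
```

View pics/r13.png

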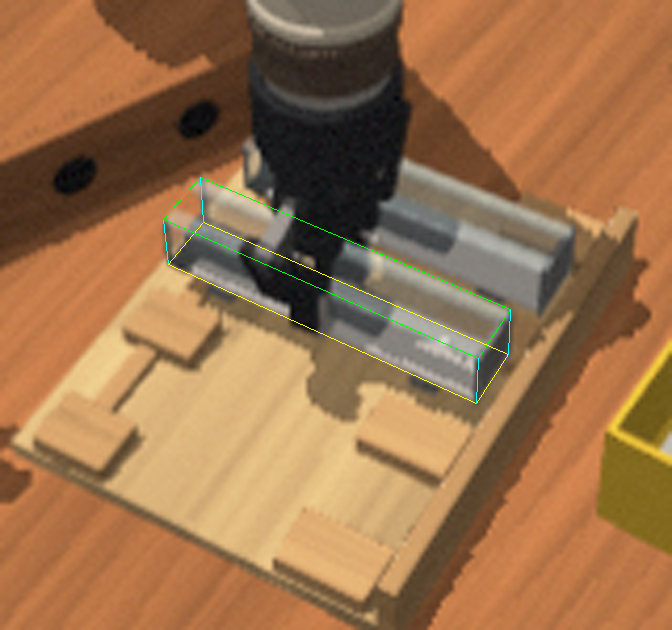

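Emit:
{"method": "apply_moves", "body": {
  "plan": [0, 0, 0.004, 0, 0, 0, 0, 0, 0.009, 0, 0, 0, 0, 0, 0.013, 0, 0, 0, 0, 0, 0.015, 0, 0, 0, 0, 0, 0.0165, 0, 0, 0, 0, 0, 0.0175, 0, 0, 0, 0, 0, 0.0175, 0, 0, 0]
}}

```text
clock: 27.1
eef_pos: [0.6498, -0.1706, 0.0256]
tool_rot: [-0.036, 0.999, -0.001, 0.0]
ft_force: [-3.4, 0.8, 3.7]
grip_width: 0.0353
```

Seated (z 0.0256, upward force). Release and rise.

Emit:
{"method": "apply_moves", "body": {
  "plan": [0, 0, 0, 0, 0, 0, 0, 0, 0, 0, 0, 0, 0, 0, 0, 0, 0, 0, 0, 0, 0, 0, 0, 0, 0, 0, 0, 0, 0, 0],
  "grip": 0.054
}}

```text
clock: 27.52
eef_pos: [0.65, -0.1706, 0.0243]
tool_rot: [-0.036, 0.999, -0.001, 0.0]
ft_force: [-0.3, 0.2, 0.1]
grip_width: 0.054
```

Emit:
{"method": "apply_moves", "body": {
  "plan": [0, 0, -0.01, 0, 0, 0, 0, 0, -0.03, 0, 0, 0, 0, 0, -0.06, 0, 0, 0, 0, 0, -0.095, 0, 0, 0, 0, 0, -0.13, 0, 0, 0, 0, 0, -0.16, 0, 0, 0, 0, 0, -0.16, 0, 0, 0, 0, 0, -0.16, 0, 0, 0]
}}

```text
clock: 28.18
eef_pos: [0.6516, -0.1709, 0.1884]
tool_rot: [-0.036, 0.999, -0.002, 0.003]
ft_force: [0.0, -0.1, -1.1]
grip_width: 0.0538
```

```bash
python3 - <<'E'
from w import *
o=st()
c=optics.camera('scene'); wire(c,[],220,220,120,100,6.5,'r14.png'); lines(c,[],140,200,200,160,4,'d1.png')
cv2.imwrite('pics/full.png',c['pixels'][:,:,::-1])
E
```

```text
t 28.18 pos [ 0.6516 -0.1709  0.1884] F [ 0.  -0.1 -1.1] w 0.0538 q [-2.56e-01  6.10e-01  4.57e-01  1.41e+00 -1.00e-03 -3.28e-01]
[[-0.997 -0.072  0.007]
 [-0.072  0.997 -0.003]
 [-0.007 -0.004 -1.   ]]
```

View pics/r14.png

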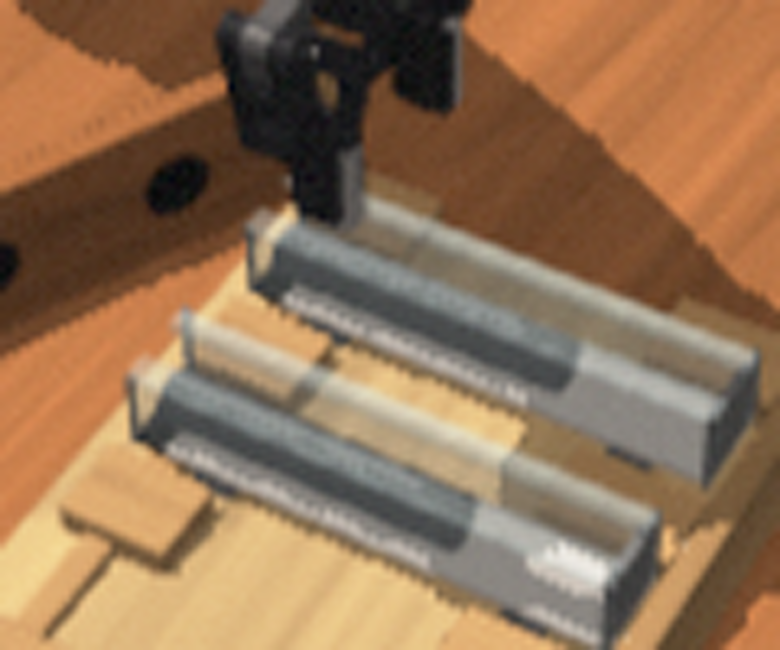

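View pics/full.png

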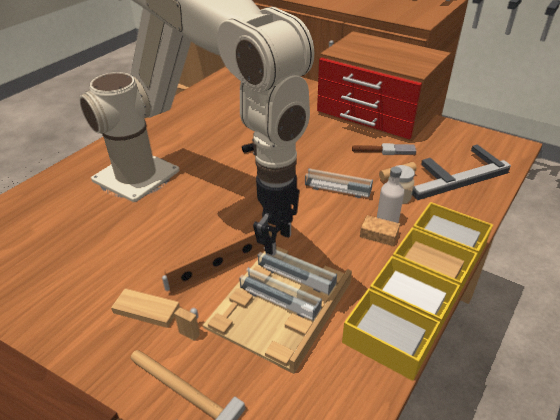

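```bash
python3 - <<'E'
from w import *
c=optics.camera('top')
g=lambda p,z:at_z(c,(p[0]/4+280-.5,p[1]/4+110-.5),z).round(4)
print('plate ends',g((308,515),.065),g((380,548),.065),'free',g((432,555),.076),g((420,566),.04))
for p in [(435,489),(522,468),(560,580)]: print('offcut',g(p,.022))
go((.388,-.218,.19),-3.07)
E
```

```text
plate ends [ 0.4416 -0.2076  0.065 ] [ 0.4212 -0.2548  0.065 ] free [ 0.4164 -0.2862  0.076 ] [ 0.4124 -0.2873  0.04  ]
offcut [ 0.4665 -0.3027  0.022 ]
offcut [ 0.4825 -0.3628  0.022 ]
offcut [ 0.4069 -0.3875  0.022 ]
shift [ 0.2641 -0.0287 -0.0057] rot [-0.001  -0.0009  0.0006]
```

Emit:
{"method": "apply_moves", "body": {
  "plan": [0.035, -0.004, -0.005, 0, 0, 0, 0.075, -0.008, -0.005, 0, 0, 0, 0.115, -0.012, -0.005, 0, 0, 0, 0.155, -0.017, -0.005, 0, 0, 0, 0.195, -0.021, -0.005, 0, 0, 0, 0.23, -0.025, -0.005, 0, 0, 0, 0.255, -0.028, -0.005, 0, 0, 0, 0.264, -0.029, -0.005, 0, 0, 0, 0.264, -0.029, -0.005, 0, 0, 0, 0.264, -0.029, -0.005, 0, 0, 0],
  "grip": 0.0
}}

```text
clock: 29.12
eef_pos: [0.3888, -0.2184, 0.1889]
tool_rot: [-0.036, 0.999, -0.0, -0.0]
ft_force: [-0.6, -0.0, -0.2]
grip_width: -0.0002
```

```bash
python3 - <<'E'
from w import *
st();go((.385,-.218,.03),-3.07)
c=optics.camera('scene'); cv2.imwrite('pics/d2.png',c['pixels'][:,:,::-1])
E
```

```text
t 29.12 pos [ 0.3888 -0.2184  0.1889] F [-0.6 -0.  -0.2] w -0.0002 q [-5.110e-01  1.590e-01 -2.110e-01  1.201e+00 -1.000e-03 -5.830e-01]
[[-0.997 -0.072 -0.   ]
 [-0.072  0.997 -0.001]
 [ 0.    -0.001 -1.   ]]
shift [0.0038 0.0007 0.1589] rot [-0.0007 -0.0001  0.    ]
```

View pics/d2.png

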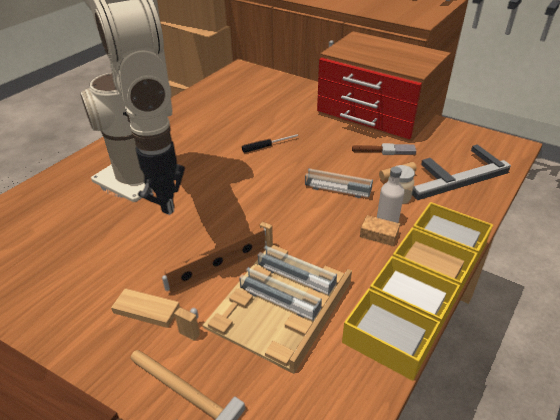

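```bash
python3 - <<'E'
from w import *
c=optics.camera('top'); wire(c,[(.643,-.0885,-3.07,.012),(.6495,-.1706,-3.07,.012)],285,120,110,110,7,'d3.png')
E
```

```text
(no output)
```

View pics/d3.png

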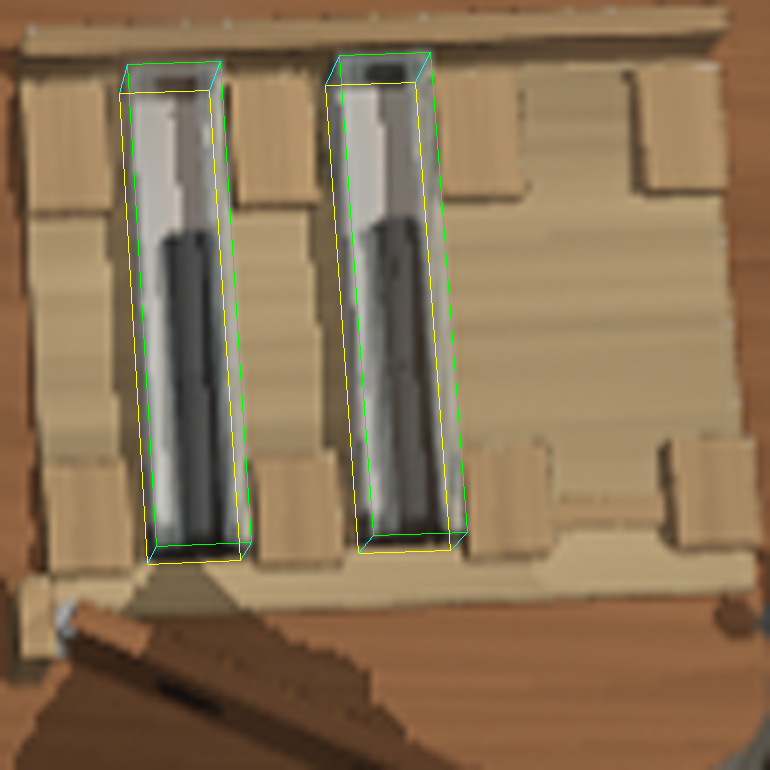

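```bash
python3 - <<'E'
from w import *
c=optics.camera('top'); M=R.from_euler('z',.07).as_matrix()
for p in [(188,235),(393,218)]:
    for z in(.036,.047):
        q=at_z(c,(p[0]/7+285-.5,p[1]/7+120-.5),z); l=M.T@(q-[.641,-.089,0]); print(z,l.round(4),'pin1 centre lane x if touching',(l[0]-.09).round(4))
E
```

```text
0.036 [ 0.0342 -0.0035  0.036 ] pin1 centre lane x if touching -0.0558
0.047 [ 0.0311 -0.0021  0.047 ] pin1 centre lane x if touching -0.0589
0.036 [ 0.0382 -0.0843  0.036 ] pin1 centre lane x if touching -0.0518
0.047 [ 0.035  -0.0823  0.047 ] pin1 centre lane x if touching -0.055
```

Emit:
{"method": "apply_moves", "body": {
  "plan": [0.004, 0.001, 0.03, 0, 0, 0, 0.004, 0.001, 0.065, 0, 0, 0, 0.004, 0.001, 0.1, 0, 0, 0, 0.004, 0.001, 0.13, 0, 0, 0, 0.004, 0.001, 0.15, 0, 0, 0, 0.004, 0.001, 0.159, 0, 0, 0, 0.004, 0.001, 0.159, 0, 0, 0]
}}

```text
clock: 29.85
eef_pos: [0.3837, -0.2167, 0.0281]
tool_rot: [-0.037, 0.999, 0.001, -0.002]
ft_force: [0.5, 0.5, -0.3]
grip_width: 0.0003
```

```bash
python3 - <<'E'
from w import *
st();go((.47,-.240,.03),-3.07)
c=optics.camera('scene'); crop(c,140,170,150,130,5,'d4.png')
E
```

```text
t 29.85 pos [ 0.3837 -0.2167  0.0281] F [ 0.5  0.5 -0.3] w 0.0003 q [-0.513  0.335 -0.459  0.781 -0.001 -0.587]
[[-0.997 -0.073 -0.004]
 [-0.073  0.997  0.001]
 [ 0.004  0.002 -1.   ]]
shift [-0.0844 -0.0296 -0.0024] rot [ 0.0016 -0.0044  0.0019]
```

View pics/d4.png

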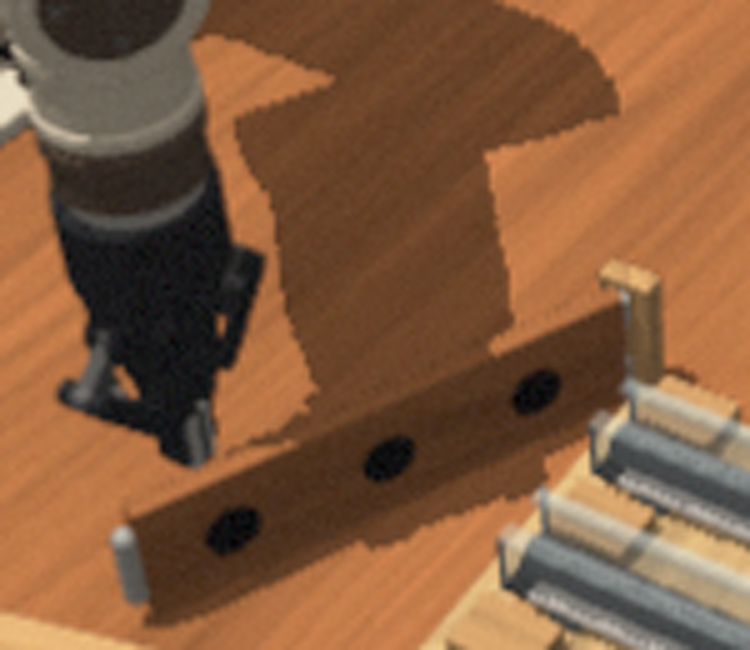

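Emit:
{"method": "apply_moves", "body": {
  "plan": [-0.008, -0.003, 0, 0, 0, 0, -0.016, -0.006, 0, 0, 0, 0, -0.024, -0.009, 0, 0, 0, 0, -0.031, -0.012, 0, 0, 0, 0, -0.038, -0.014, 0, 0, 0, 0, -0.045, -0.016, 0, 0, 0, 0, -0.052, -0.019, 0, 0, 0, 0, -0.059, -0.022, 0, 0, 0, 0, -0.066, -0.024, 0, 0, 0, 0, -0.073, -0.026, 0, 0, 0, 0, -0.08, -0.028, 0, 0, 0, 0, -0.084, -0.03, 0, 0, 0, 0]
}}

```text
clock: 30.9
eef_pos: [0.4723, -0.2419, 0.031]
tool_rot: [-0.036, 0.999, -0.001, 0.001]
ft_force: [-0.3, 2.5, 6.1]
grip_width: -0.0001
```

```bash
python3 - <<'E'
from w import *
st();go((.515,-.246,.03),-3.07)
c=optics.camera('scene'); crop(c,140,170,150,130,5,'d5.png')
E
```

```text
t 30.9 pos [ 0.4723 -0.2419  0.031 ] F [-0.3  2.5  6.1] w -0.0001 q [-0.473  0.471 -0.224  0.874 -0.    -0.546]
[[-0.997 -0.073  0.002]
 [-0.073  0.997 -0.001]
 [-0.002 -0.001 -1.   ]]
shift [-0.0423 -0.0072  0.0011] rot [-0.0014  0.002   0.0012]
```

View pics/d5.png

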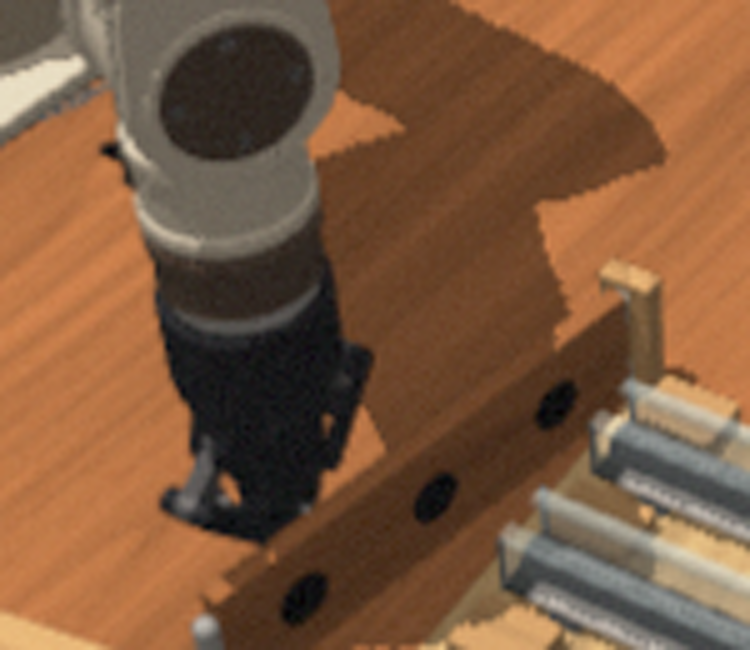

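Emit:
{"method": "apply_moves", "body": {
  "plan": [-0.004, -0.001, -0.001, 0, 0, 0, -0.009, -0.002, -0.002, 0, 0, 0, -0.014, -0.003, -0.003, 0, 0, 0, -0.018, -0.003, -0.003, 0, 0, 0, -0.018, -0.003, -0.003, 0, 0, 0]
}}

```text
clock: 31.37
eef_pos: [0.4894, -0.2434, 0.0331]
tool_rot: [-0.036, 0.999, -0.001, 0.0]
ft_force: [0.4, 0.0, 0.3]
grip_width: 0.0
```

Emit:
{"method": "apply_moves", "body": {
  "plan": [-0.004, -0.001, 0, 0, 0, 0, -0.008, -0.001, 0, 0, 0, 0, -0.012, -0.002, 0, 0, 0, 0, -0.012, -0.002, 0, 0, 0, 0]
}}

```text
clock: 31.7
eef_pos: [0.5012, -0.2445, 0.0333]
tool_rot: [-0.036, 0.999, -0.001, -0.0]
ft_force: [-0.3, -0.3, 0.7]
grip_width: 0.0001
```

```bash
python3 - <<'E'
from w import *
st()
c=optics.camera('scene'); crop(c,140,200,150,130,5,'d6.png')
c=optics.camera('top'); crop(c,280,180,140,80,5,'d6t.png')
E
```

```text
t 31.7 pos [ 0.5012 -0.2445  0.0333] F [-0.3 -0.3  0.7] w 0.0001 q [-0.453  0.514 -0.142  0.915 -0.001 -0.526]
[[-0.997 -0.072 -0.   ]
 [-0.072  0.997 -0.001]
 [ 0.    -0.001 -1.   ]]
```

View pics/d6.png

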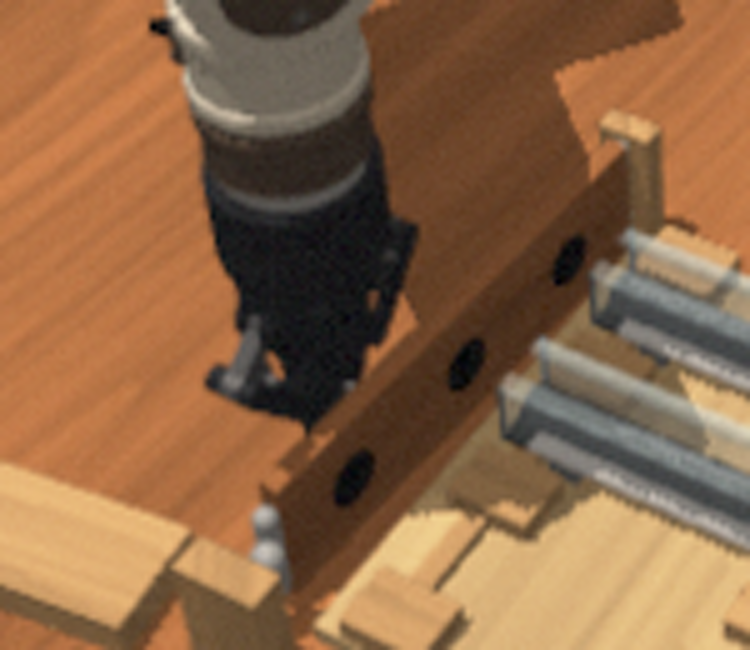

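Emit:
{"method": "apply_moves", "body": {
  "plan": [-0.003, 0, 0, 0, 0, 0, -0.006, 0, 0, 0, 0, 0, -0.008, 0, 0, 0, 0, 0, -0.008, 0, 0, 0, 0, 0]
}}

```text
clock: 32.13
eef_pos: [0.506, -0.244, 0.0328]
tool_rot: [-0.036, 0.999, -0.001, -0.003]
ft_force: [-6.9, -0.0, 2.8]
grip_width: -0.0002
```

Emit:
{"method": "apply_moves", "body": {
  "plan": [-0.002, 0, 0, 0, 0, 0, -0.004, 0, 0, 0, 0, 0, -0.005, 0, 0, 0, 0, 0, -0.005, 0, 0, 0, 0, 0]
}}

```text
clock: 32.47
eef_pos: [0.5143, -0.2437, 0.0335]
tool_rot: [-0.036, 0.999, -0.001, 0.001]
ft_force: [0.4, -0.6, -0.4]
grip_width: 0.0001
```

```bash
python3 - <<'E'
from w import *
st()
c=optics.camera('scene'); crop(c,140,200,150,130,5,'d7.png')
E
```

```text
t 32.47 pos [ 0.5143 -0.2437  0.0335] F [ 0.4 -0.6 -0.4] w 0.0001 q [-0.442  0.531 -0.109  0.928 -0.001 -0.514]
[[-0.997 -0.072  0.001]
 [-0.072  0.997 -0.001]
 [-0.001 -0.001 -1.   ]]
```

View pics/d7.png

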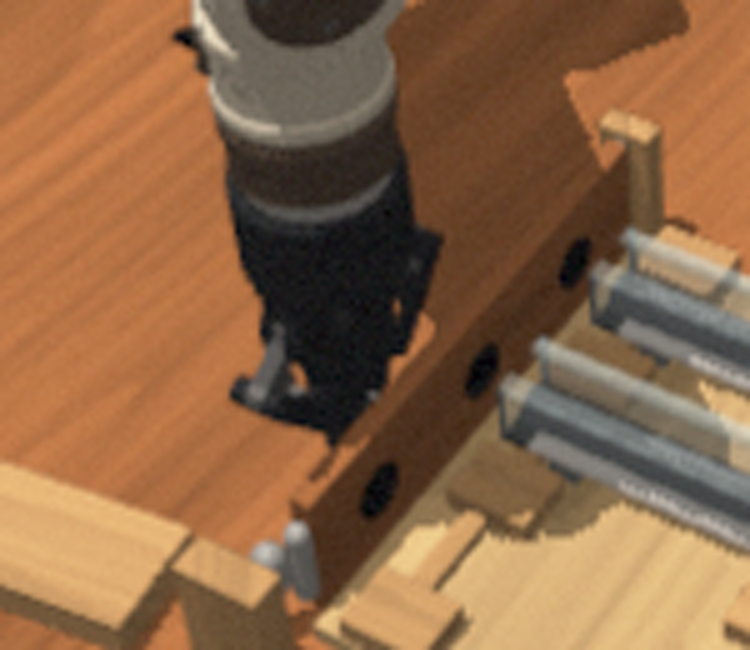

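Emit:
{"method": "apply_moves", "body": {
  "plan": [0.01, 0, 0, 0, 0, 0, 0.03, 0, 0, 0, 0, 0, 0.05, 0, -0.01, 0, 0, 0, 0.08, 0, -0.04, 0, 0, 0, 0.11, 0, -0.07, 0, 0, 0, 0.14, 0, -0.1, 0, 0, 0, 0.17, 0, -0.13, 0, 0, 0, 0.19, 0, -0.15, 0, 0, 0, 0.2, 0, -0.16, 0, 0, 0, 0.2, 0, -0.16, 0, 0, 0]
}}

```text
clock: 33.35
eef_pos: [0.3144, -0.259, 0.1962]
tool_rot: [-0.035, 0.999, -0.003, 0.002]
ft_force: [0.5, 0.5, -0.3]
grip_width: 0.0001
```

```bash
python3 - <<'E'
from w import *
st()
c=optics.camera('scene'); cv2.imwrite('pics/e1.png',c['pixels'][:,:,::-1]); crop(c,180,200,170,140,4.5,'e2.png')
c=optics.camera('top'); crop(c,280,120,130,110,6,'e3.png')
E
```

```text
t 33.35 pos [ 0.3144 -0.259   0.1962] F [ 0.5  0.5 -0.3] w 0.0001 q [-6.88e-01  7.30e-02 -2.91e-01  1.20e+00 -1.00e-03 -7.59e-01]
[[-0.998 -0.07   0.005]
 [-0.07   0.998 -0.005]
 [-0.005 -0.006 -1.   ]]
```

View pics/e2.png

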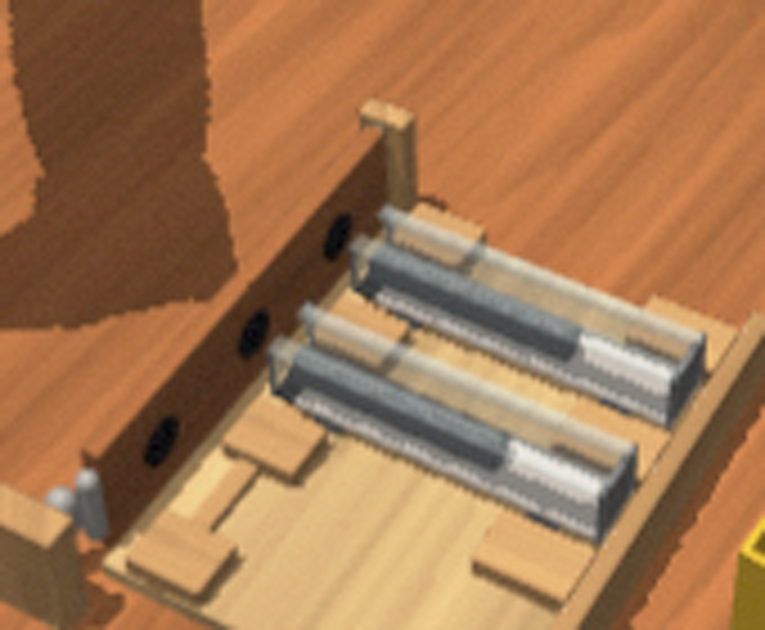

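View pics/e3.png

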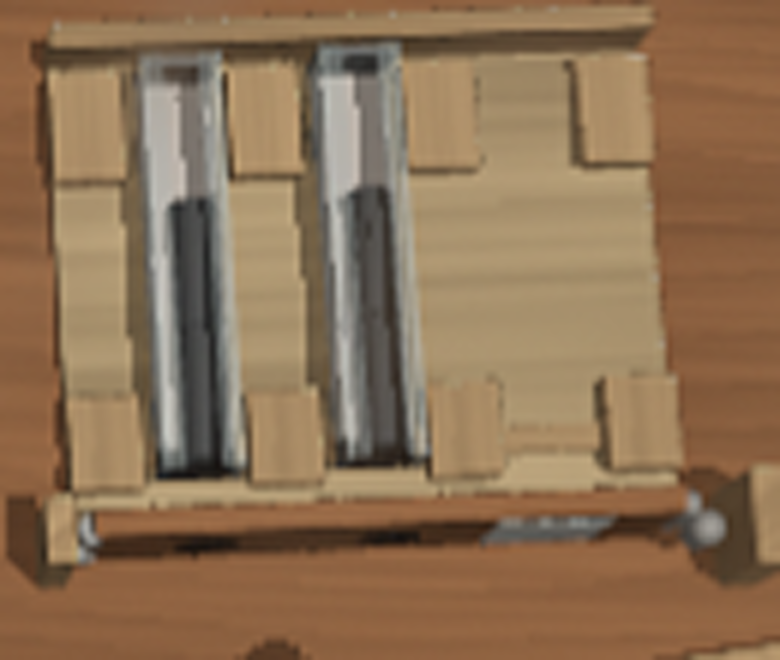

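View pics/e1.png

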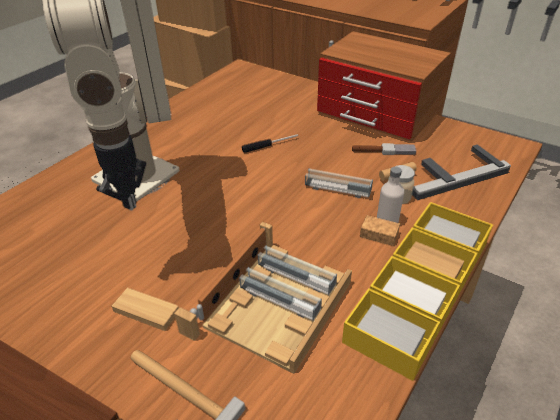

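```bash
python3 -c "
from workcell import bot
print(bot.job_done())"
```

```text
the job is handed in; nothing more can be done
None
```

I loaded both full tubes, shut the magazine door on its catch, and handed the job in at about 33 s of the 210 s allowed. The hand-in gives no verdict.

- **Tubes:** The left and right tubes on the bench were the full ones. Each was tilted to about 12° until its first pin slid to the mouth, then levelled. The right tube went into lane 1 and the left tube into lane 2. The middle tube has only one pin, so it stayed where it was.
- **Door:** I pushed on the plate. The catch resisted with about 7 N, then the force dropped to zero.

Last checks, from the pictures and the force reading:

- **Seating:** Both tubes stand on their feet between the guide blocks, mouths to the door, and have been released.
- **Pins:** The two cameras disagree slightly on the pin ends. The scene view puts them at the rim, within about 3 mm. A top-view estimate, which assumes the pins touch each other, puts them 4–8 mm inside. Both are within tolerance.
- **Magazine length:** I measured about 15 mm of lengthwise play in the lanes, not the 3 mm described, so I placed the tubes 2–3 mm behind the sill.
- **Door and bench:** The door looks parallel to the magazine front with its edge past the roller, but I did not measure its angle. In the last picture the other things look unmoved.

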